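Book in the tablet delivery at the laundry counter

TASK

Book in the delivered cartons of detergent tablets: first pick up the hand scanner, point its nose straight at the barcode on the delivery note about a hand's width (10 cm) away and hold it steady there for two seconds, then lay it back on its charging pad, lengthwise. Next put every carton on the scale's steel plate, side by side and not stacked; press the scale's button to its halfway stop, wait there a good second, then press it fully down for a moment and let it up; last, move all the cartons into the wooden stock tray, side by side. Do not press the button fully down while a carton is still elsewhere, and leave the detergent bottle, tissue box and mug alone.

Things in the scene. Friction and masses are not known exactly. Their poses are not given: they have to be found in the camera images.
- scanner: hand-held barcode scanner, a straight bar 172 mm long lying along its x, 0.22 kg, balanced within 15 mm of its origin; origin on its underside, 86 mm behind its nose. x points from the grey handle to the black head. Handle 36 mm wide (y), 38 mm high, from x = -90 to +30 mm; head 58 mm wide, 42 mm high, from x = +30 to +85 mm. It starts on the charging pad
- nose (a point): centre of the scanner's amber window, at the front of the head, 21 mm above the scanner's underside. It reads by itself, without a trigger, when held level and still with the nose 50 to 150 mm from the barcode
- pad: flat black rubber charging pad on which the scanner lies, fixed, 200 (x) x 80 (y) x 8 mm, no rim; origin at the centre of its underside. The scanner belongs on it with its origin above the pad's, within 40 mm along and 30 mm across, and within 20 degrees of lengthwise (either way round)
- note: delivery note with a barcode in a fixed stand; the card is 110 mm wide, 130 mm high and leans back by 0.4 rad, its printed face towards the body's -x (the robot's side), its top 162 mm above the counter. The stand's foot is 100 x 120 x 12 mm. Origin on the counter under the barcode; x points level, from the face through the card to the back
- label (a point): centre of the barcode (70 x 40 mm) on the card's face, 100 mm above the counter. The scanner is held level in front of it, its line of sight (along its x, through the nose) passing within 25 mm of this point and, seen from above, within 20 degrees of square to the card
- scale: fixed scale: a steel plate 150 (x) x 280 (y) mm, its top 25 mm above the counter, no rim; origin on the counter under the plate's centre. At its -y end stands the white printer head, 150 (x) x 85 (y) mm, 60 mm high, centred 185 mm from the origin, with the button on top
- button_top (a point): centre of the top of the round black button, 44 mm in diameter, 92 mm above the counter when up, at x = -25, y = -185 mm in the scale's frame. Pressed straight down it has two stages: the first 8 mm soft (1 to 3.5 N), then a clear halfway stop which gives way only above 8.5 N, then 8 mm more (8.5 to 12 N) to the bottom. It springs back up
- stage1 (a joint): first stage of the button, m: 0 up, 0.008 at the halfway stop (stays 0.008 beyond). Counts as halfway from 0.0065, while stage2 is below 0.002
- stage2 (a joint): second stage of the button, m: 0 until the halfway stop gives way, 0.008 fully down. Counts as fully down from 0.006
- tray: fixed open wooden stock tray, 160 (x) x 290 (y) mm outside, 30 mm high, walls and floor 5 mm thick; origin at the centre of its underside
- detergent: white detergent bottle, 80 mm in diameter, 200 mm high, bystander beyond the scale; origin at the centre of its underside
- tissues: dark wooden tissue box 110 x 120 x 70 mm (tissue up to about 105 mm), bystander to the robot's left; origin at the centre of its underside
- mug: white mug, 80 mm in diameter, 90 mm high, bystander beyond the tray and scale; origin at the centre of its underside
- carton1: small cardboard carton of detergent tablets, 70 (x) x 50 (y) x 46 (z) mm, about 0.25 kg; origin at the centre of its underside. Two or three of the three cartons are present; they stand apart on the counter at the start
- carton1_mid (a point): centre of that carton, 23 mm above its underside
- carton2: small cardboard carton of detergent tablets, 70 (x) x 50 (y) x 46 (z) mm, about 0.25 kg; origin at the centre of its underside. Two or three of the three cartons are present; they stand apart on the counter at the start
- carton2_mid (a point): centre of that carton, 23 mm above its underside
- carton3: small cardboard carton of detergent tablets, 70 (x) x 50 (y) x 46 (z) mm, about 0.25 kg; origin at the centre of its underside. Two or three of the three cartons are present; they stand apart on the counter at the start
- carton3_mid (a point): centre of that carton, 23 mm above its underside
Mind the look-alikes: they are no part of the job. Leave any green look-alike of the carton3 alone.

How it is judged:
On the way, in this order (a step that is already met when the one before it is completed fails the run):
1. the scanner is held level and still, pointing at the barcode, its nose 50 to 150 mm from it (x of label in the frame of scanner between 0.1365 and 0.2365 m and y of label in the frame of scanner between -0.025 and 0.025 m and z of label in the frame of scanner between -0.004 and 0.046 m and x of scanner in the frame of note below -0.1 m and angle between the x axis of scanner and the x axis of note, either way round below 0.35 rad and linear speed of scanner below 0.03 m/s and angular speed of scanner below 0.2 rad/s), for 1 s.
2. the scanner lies released, lengthwise on its charging pad (x of scanner in the frame of pad between -0.04 and 0.04 m and y of scanner in the frame of pad between -0.03 and 0.03 m and angle between the x axis of scanner and the x axis of pad, either way round below 0.35 rad and contact force between scanner and pad above 0.3 N and contact force between the fingers and scanner below 0.1 N and linear speed of scanner below 0.03 m/s), for 0.3 s.
3. all the cartons lie released on the scale's plate, side by side (x of carton1_mid in the frame of scale between -0.07 and 0.07 m and y of carton1_mid in the frame of scale between -0.135 and 0.135 m and z of carton1_mid in the frame of scale between 0.035 and 0.07 m and x of carton2_mid in the frame of scale between -0.07 and 0.07 m and y of carton2_mid in the frame of scale between -0.135 and 0.135 m and z of carton2_mid in the frame of scale between 0.035 and 0.07 m and x of carton3_mid in the frame of scale between -0.07 and 0.07 m and y of carton3_mid in the frame of scale between -0.135 and 0.135 m and z of carton3_mid in the frame of scale between 0.035 and 0.07 m and linear speed of each of carton1, carton2, carton3 below 0.03 m/s and contact force between the fingers and carton1 below 0.1 N and contact force between the fingers and carton2 below 0.1 N and contact force between the fingers and carton3 below 0.1 N), for 0.3 s.
4. with the cartons on the plate, the button is kept at its halfway stop for 0.6 s (x of carton1_mid in the frame of scale between -0.07 and 0.07 m and y of carton1_mid in the frame of scale between -0.135 and 0.135 m and z of carton1_mid in the frame of scale between 0.035 and 0.07 m and x of carton2_mid in the frame of scale between -0.07 and 0.07 m and y of carton2_mid in the frame of scale between -0.135 and 0.135 m and z of carton2_mid in the frame of scale between 0.035 and 0.07 m and x of carton3_mid in the frame of scale between -0.07 and 0.07 m and y of carton3_mid in the frame of scale between -0.135 and 0.135 m and z of carton3_mid in the frame of scale between 0.035 and 0.07 m and value of joint stage1 above 0.0065 m and value of joint stage2 below 0.002 m), for 0.6 s.
5. with the cartons on the plate, the button is fully down (x of carton1_mid in the frame of scale between -0.07 and 0.07 m and y of carton1_mid in the frame of scale between -0.135 and 0.135 m and z of carton1_mid in the frame of scale between 0.035 and 0.07 m and x of carton2_mid in the frame of scale between -0.07 and 0.07 m and y of carton2_mid in the frame of scale between -0.135 and 0.135 m and z of carton2_mid in the frame of scale between 0.035 and 0.07 m and x of carton3_mid in the frame of scale between -0.07 and 0.07 m and y of carton3_mid in the frame of scale between -0.135 and 0.135 m and z of carton3_mid in the frame of scale between 0.035 and 0.07 m and value of joint stage1 above 0.0065 m and value of joint stage2 above 0.006 m), for 0.1 s.
6. the button is let up (value of joint stage1 below 0.002 m), for 0.1 s.
At the end, for the whole second after the job is handed in: every carton lies released and at rest in the tray, not stacked (its centre within the tray's inside, under 60 mm above the tray's underside); the scanner lies released on its pad, its origin within 40 mm along and 30 mm across of the pad's, within 0.35 rad of lengthwise; the button is up (all of step 2 and x of carton1_mid in the frame of tray between -0.07 and 0.07 m and y of carton1_mid in the frame of tray between -0.135 and 0.135 m and z of carton1_mid in the frame of tray between 0.015 and 0.06 m and x of carton2_mid in the frame of tray between -0.07 and 0.07 m and y of carton2_mid in the frame of tray between -0.135 and 0.135 m and z of carton2_mid in the frame of tray between 0.015 and 0.06 m and x of carton3_mid in the frame of tray between -0.07 and 0.07 m and y of carton3_mid in the frame of tray between -0.135 and 0.135 m and z of carton3_mid in the frame of tray between 0.015 and 0.06 m and linear speed of each of carton1, carton2, carton3 below 0.03 m/s and contact force between the fingers and carton1 below 0.1 N and contact force between the fingers and carton2 below 0.1 N and contact force between the fingers and carton3 below 0.1 N and value of joint stage1 below 0.002 m); the robot touches nothing.
It fails at once if the button goes fully down while a carton is plainly off the scale (more than 130 mm along x or 190 mm along y from its centre) (value of joint stage2 above 0.006 m and (x of any of carton1_mid, carton2_mid, carton3_mid in the frame of scale above 0.13 m or x of any of carton1_mid, carton2_mid, carton3_mid in the frame of scale below -0.13 m or y of any of carton1_mid, carton2_mid, carton3_mid in the frame of scale above 0.19 m or y of any of carton1_mid, carton2_mid, carton3_mid in the frame of scale below -0.19 m)).
It fails at once if a bystander (detergent bottle, tissue box, mug) is moved by more than 30 mm (distance of any of detergent, tissues, mug from where it was at the start of the episode above 0.03 m).
Of carton1, carton2, carton3 only 2 to 3 are there at a start; the rules pass over those that are not, and their reading is None.
At some moment in a run one of carton1, carton2, carton3, scanner may be knocked a few centimetres aside while the robot is not near it.
Once in a run the grip may slacken for a moment while it holds something.
It also fails if it takes over 210 s, if anything falls off the work surface, if the arm or the gripper's body presses on something with over 40 N, if the wrist force passes 120 N, or if a joint passes its speed limit or range.

ROBOT

A 6-joint arm with a two-finger parallel gripper is mounted at the origin on the work surface. World frame = base frame: x ahead of the robot, y to its left, z up, the work surface at z = 0. Lengths are in m, angles in rad, forces in N, time in s.
With the tool pointing down it reaches from about 0.3 to 0.775 m from the base axis. Payload 14.6 kg.
Tool frame: the origin (TCP) lies at the very end of the fingers, on their centre line; the grasp point (between the pads) lies 19 mm behind it (ctrl.grasp_offset is the distance from the TCP to the grasp point, in m); z points along the fingers, y is the line along which they close (so a half turn about z gives the same grasp; the last joint's range is limited). The gripper opens to 94 mm and grips with 3 to 60 N. Pads are 16 mm wide; open, the fingers measure 119 mm over their backs; the gripper's body (75 mm by 177 mm) begins 78 mm behind the grasp point.
Start: joints at [-1.218, 0.3, 1.521, -0, 1.321, -0.067], TCP at [0.224, -0.502, 0.205] pointing down, gripper open.
Joint ranges: [-3.03, 3.03], [-0.79, 2.21], [0.23, 2.52], [-1.04, 4.18], [0, 3.07], [-2.55, 2.55]. Speed limits (rad/s): [2.22, 2.22, 2.57, 3.14, 3.14, 3.14].

INTERFACE

Orientations are given as [roll, pitch, yaw] about the fixed x, y, z axes, in that order (R = Rz(yaw) Ry(pitch) Rx(roll)).
In Python, from station import ctrl gives the robot as it stands.
- The arm moves only by the tool step_arm, never from a script. Its argument "plan" is a list that holds one entry, the list of rows, each a list of 6 numbers: the shift along the tool's x, y, z in units of 30 mm (1.0 is 30 mm), then the turn, a rotation vector about the tool's x, y, z in units of 6 degrees (1.0 is 6 degrees). In form: [[[dx, dy, dz, wx, wy, wz], ...]]. A call has 1 to 8 rows; each row is the pose to reach, as a shift and turn from the pose commanded when the call began, along the tool's axes at that moment; what a row does not reach only later rows make up. A row lasts 1/12 s, in which the tool goes at most 41.7 mm and 7.16 degrees, less where a joint would pass 70% of its speed; a pose out of reach is approached as far as the arm can. A call with a gripper value outside its range is refused whole. "grip" is the opening, from 0 (shut) to 1 (fully open), set as the call begins (left out, the last holds). The fingers move at their own pace and stop on an object; "squeeze" is the grip in N (left out, the last holds). Time passes only in rows, so rows that repeat a pose let the fingers close. It gives the time, the measured TCP pose, the force, the opening and the grip force at its end, in the units of the state.
- ctrl.get_obs(): the state, without advancing time (a new reading comes with each control period).
- ctrl.camera(name): name is "side" or "top" or "wrist"; returns the picture (420x560x3 uint8, red, green, blue); there is no depth.
- ctrl.camera_model(name): a dict with "intrinsics" (3x3 intrinsics, pixels), "R" (3x3) and "t" (3): a world point X has camera coordinates R X + t; the wrist camera has in their place "tool_from_camera" (4x4, takes a point from camera to tool coordinates, whose origin is the TCP and whose axes are the flange's). Camera axes: x right, y down, z forward; pixel columns grow to the right and rows downward; lengths in m; the calibration is good to about 2 mm. A picture is of the moment at which its call begins: read the wrist's pose just before it. camera_model takes no time and is no camera call.
- ctrl.hand_in(): hands the job in; it is judged then, once.
Trained networks look in the newest picture that a camera, given by its name, has taken for a name from the list of things; names that differ only in an ending like _2 or _b are one class to them, and where a whole thing is asked for, a point or a joint stands for the part that bears it (a point fixed in the world has none). Each returns a list of dicts, best first, with "confidence" (0 to 1); they miss things now and then, are a little off and sometimes report something else, mostly with a low value. They report only what shows in the picture. A call takes as long as a camera call. They do not tell look-alikes from the thing itself.
- ctrl.masks_of(query, camera): "pixels" (420x560 bool, what is visible of it) and "at" ([column, row] in pixels, amid what is visible of it).
- ctrl.place_of(query, camera): "at" ([column, row] in pixels: a listed point, or the origin of a listed thing).
The state is a dict: "time_s": time; "qpos": joint angles; "joint_vel": joint speeds; "tau": joint torques, N m; "ee_pos": TCP position; "eef_rot": TCP orientation; "force": force on the tool from outside, world axes, zero at the start; "moment": the same for the moment, N m; "grip_width": finger opening in m; "grip_force": force on a finger pad.
Only numpy, scipy, OpenCV 4.12 (cv2) and the standard library are available. Lean on these libraries where they do the work, as an engineer would, in place of code of your own. Each camera call takes 0.05 s, during which the arm holds its last target. There are 200 camera calls.

## Working session

There is one attempt and no reset: what is moved stays moved. The work goes in short steps, Python scripts to look and compute and a tool call to move; the robot and the scene stay as the last step left them, time stands still between calls to the robot, and variables do not carry over. Pictures are saved under pics/ and viewed, at most 14 in all, crops included, and the job is handed in when it is done.

Besides the shell and the picture viewer there is one more tool, called after "Emit:" by a JSON object that holds its "op" and its "data", one argument or row to a line. step_arm: Moves the arm, as the interface text tells. Its arguments: {"type":"object","properties":{"plan":{"type":"array","items":{"type":"array","items":{"type":"array","items":{"type":"number"}}}},"grip":{"type":"number"},"squeeze":{"type":"number"}},"required":["plan"]}

```bash
ls; mkdir -p pics; cat > h.py <<'E'
import numpy as np, cv2
from scipy.spatial.transform import Rotation as Ro
from station import ctrl
def cam(n):
    m=ctrl.camera_model(n)
    K=np.array(m["intrinsics"])
    if n=="wrist":
        o=ctrl.get_obs(); T=np.eye(4); T[:3,:3]=Ro.from_euler("xyz",o["eef_rot"]).as_matrix(); T[:3,3]=o["ee_pos"]
        W=T@np.array(m["tool_from_camera"]); return K,W[:3,:3].T,-W[:3,:3].T@W[:3,3]
    return K,np.array(m["R"]),np.array(m["t"])
def ray(c,uv,z):
    K,R,t=c; d=R.T@np.linalg.inv(K)@np.array([uv[0],uv[1],1.]); o=-R.T@t
    return o+d*(z-o[2])/d[2]
def proj(c,X):
    K,R,t=c; p=K@(R@np.array(X)+t); return p[:2]/p[2]
def shot(n,f=None):
    c=cam(n); im=ctrl.camera(n)
    if f: cv2.imwrite("pics/"+f,im[:,:,::-1])
    return c,im
E
python3 - <<'E'
from h import *
o=ctrl.get_obs(); print({k:np.round(v,3) for k,v in o.items()}, ctrl.grasp_offset)
ims=[]
for n in("top","side"):
    c,im=shot(n,n+"0.png")
    print(n,np.round(c[0][0,0]),np.round(-c[1].T@c[2],3))
    for q in ["scanner","nose","pad","note","label","scale","button_top","tray","detergent","tissues","mug","carton1","carton2","carton3"]:
        r=ctrl.place_of(q,n)
        for d in r[:4]:
            print(q,np.round(d["at"]),round(d["confidence"],2),np.round(ray(c,d["at"],0.0),3)[:2])
E
```

```text
pics
{'time_s': np.float64(0.0), 'qpos': array([-1.218,  0.3  ,  1.522,  0.   ,  1.321, -0.067]), 'joint_vel': array([ 0.001, -0.   , -0.001,  0.   ,  0.001,  0.001]), 'tau': array([ 0.0000e+00, -5.3181e+01, -3.5274e+01,  7.1000e-02,  2.4000e-02,
       -0.0000e+00]), 'ee_pos': array([ 0.224, -0.502,  0.205]), 'eef_rot': array([-3.14, -0.  ,  0.42]), 'force': array([ 0.351,  0.422, -0.673]), 'moment': array([-0.02 , -0.017,  0.032]), 'grip_force': np.float64(0.0), 'grip_width': np.float64(0.094)} 0.0188
top 517.0 [ 0.238 -0.037  1.554]
scanner [370. 244.] 0.68 [ 0.4   -0.321]
nose [375. 216.] 0.62 [ 0.487 -0.338]
nose [246. 234.] 0.25 [0.429 0.053]
pad [368. 247.] 0.86 [ 0.39  -0.315]
pad [195. 245.] 0.55 [0.393 0.208]
pad [136. 292.] 0.54 [0.252 0.374]
note [403. 185.] 0.83 [ 0.584 -0.427]
label [415. 178.] 0.64 [ 0.608 -0.464]
scale [263. 176.] 0.82 [0.608 0.005]
scale [326. 178.] 0.47 [ 0.605 -0.191]
scale [248. 232.] 0.22 [0.433 0.048]
button_top [329. 178.] 0.7 [ 0.604 -0.199]
button_top [197. 243.] 0.59 [0.4   0.201]
tray [152. 198.] 0.91 [0.537 0.344]
detergent [293. 127.] 0.7
[... 1036 characters left out ...]

tray [250. 332.] 0.74 [0.544 0.339]
tray [301. 258.] 0.65 [0.431 0.056]
detergent [198. 228.] 0.62 [ 0.761 -0.071]
tissues [371. 351.] 0.94 [0.265 0.377]
mug [180. 298.] 0.95 [0.739 0.24 ]
mug [194. 227.] 0.58 [ 0.774 -0.076]
carton1 [301. 260.] 0.98 [0.431 0.065]
carton1 [366. 304.] 0.87 [0.261 0.227]
carton1 [312. 297.] 0.78 [0.398 0.212]
carton1 [299. 235.] 0.63 [ 0.438 -0.057]
carton2 [301. 260.] 0.98 [0.431 0.065]
carton2 [366. 304.] 0.87 [0.261 0.227]
carton2 [312. 297.] 0.78 [0.398 0.212]
carton2 [299. 235.] 0.63 [ 0.438 -0.057]
carton3 [301. 260.] 0.98 [0.431 0.065]
carton3 [366. 304.] 0.87 [0.261 0.227]
carton3 [312. 297.] 0.78 [0.398 0.212]
carton3 [299. 235.] 0.63 [ 0.438 -0.057]
```

```bash
python3 - <<'E'
import cv2
im=cv2.imread("pics/top0.png")[90:330,90:450]
cv2.imwrite("pics/top0c.png",cv2.resize(im,(800,533),interpolation=cv2.INTER_CUBIC))
E
```

```text
(no output)
```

View pics/top0c.png

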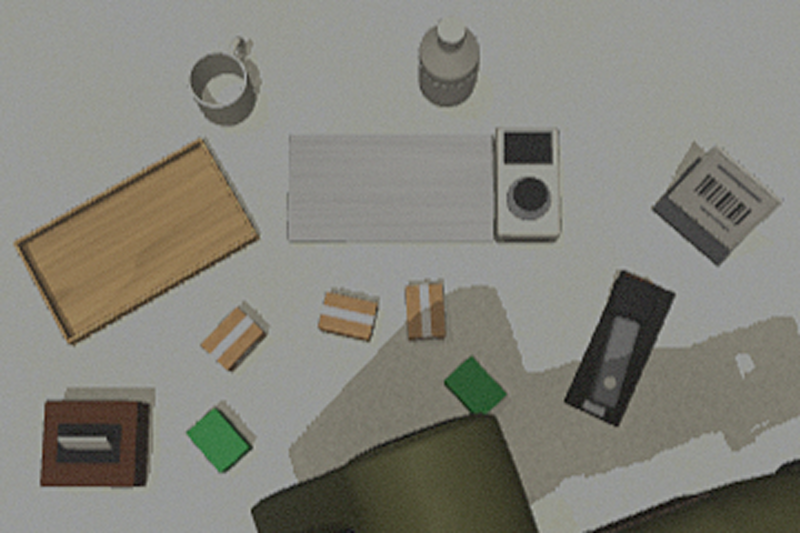

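View pics/side0.png

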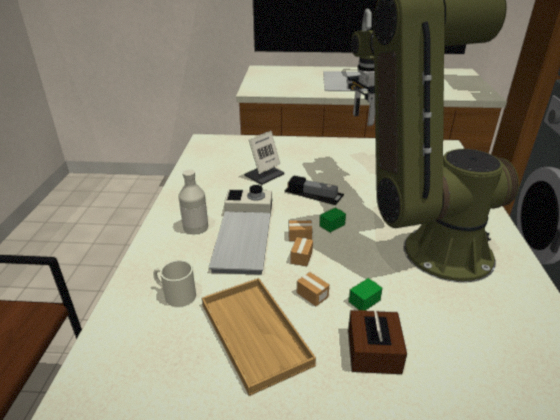

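```bash
cat >> h.py <<'E'
def rect(c,mask,z):
    cs,_=cv2.findContours(mask.astype(np.uint8),cv2.RETR_EXTERNAL,cv2.CHAIN_APPROX_NONE)
    k=max(cs,key=cv2.contourArea)[:,0,:].astype(float)
    P=np.array([ray(c,p,z)[:2] for p in k],np.float32)
    (x,y),(w,h),a=cv2.minAreaRect(P)
    if w<h: w,h,a=h,w,a+90
    return np.round([x,y,w,h,(a+90)%180-90],3)   # centre, long, short, long-axis deg
def go(pos,yaw=None,R=None):
    "shift/turn units to reach TCP pos with tool down at yaw (deg), or R"
    o=ctrl.get_obs(); R0=Ro.from_euler("xyz",o["eef_rot"])
    if R is None: R=Ro.from_euler("xyz",[np.pi,0,np.radians(yaw)])
    d=R0.inv().apply(np.array(pos)-o["ee_pos"])/0.03; w=np.degrees((R0.inv()*R).as_rotvec())/6
    print("go",np.round(d,2),np.round(w,2))
E
python3 - <<'E'
from h import *
c,im=shot("top")
for q,z in [("scale",.025),("tray",.03),("pad",.008),("scanner",.04),("carton1",.046),("note",0.012)]:
    for d in ctrl.masks_of(q,"top")[:5]:
        print(q,np.round(d["at"]),round(d["confidence"],2),rect(c,d["pixels"],z))
for z,q in[(.092,"button_top"),(.1,"label"),(.021,"nose")]:
    for d in ctrl.place_of(q,"top")[:1]: print(q,ray(c,d["at"],z))
cs=cam("side")
# label triangulate
import itertools
def tri(a,b):
    A=[]
    for (K,R,t),uv in((c,a),(cs,b)):
        P=K@np.c_[R,t]; A+= [uv[0]*P[2]-P[0],uv[1]*P[2]-P[1]]
    v=np.linalg.svd(np.array(A))[2][-1]; return v[:3]/v[3]
print("label tri",tri([415,178],[264,152]),"nose",tri([375,216],[291,182]))
m=ctrl.camera_model("wrist"); print(np.round(m["tool_from_camera"],3))
# barcode bars in top crop
E
```

```text
scale [282. 172.] 0.89 [ 6.1400e-01 -4.8000e-02  3.7300e-01  1.5900e-01 -8.9444e+01]
scale [196. 241.] 0.25 [  0.399   0.203   0.07    0.055 -43.653]
tray [149. 197.] 0.62 [  0.53    0.34    0.292   0.168 -58.567]
pad [371. 253.] 0.97 [  0.394  -0.315   0.199   0.081 -24.656]
scanner [371. 239.] 0.9 [  0.4    -0.311   0.181   0.057 -16.857]
scanner [133. 292.] 0.71 [  0.26    0.376   0.14    0.114 -89.514]
carton1 [245. 230.] 0.87 [4.2900e-01 5.2000e-02 7.4000e-02 5.4000e-02 7.8416e+01]
carton1 [188. 286.] 0.82 [ 0.265  0.214  0.073  0.055 41.488]
carton1 [300. 263.] 0.82 [ 0.336 -0.116  0.074  0.054 45.268]
carton1 [280. 231.] 0.74 [ 0.435 -0.05   0.074  0.052  4.333]
carton1 [194. 241.] 0.56 [  0.397   0.2     0.065   0.054 -43.412]
note [410. 180.] 0.9 [  0.594  -0.45    0.133   0.123 -44.036]
note [372. 239.] 0.64 [  0.404  -0.312   0.187   0.063 -22.554]
button_top [0.42237849 0.04864226 0.092     ]
label [ 0.57858155 -0.4500386   0.1       ]
nose [ 0.47611333 -0.34122923  0.021     ]
label tri [ 0.58281449 -0.43740586  0.09699633] nose [ 0.47898795 -0.33100341  0.033357  ]
[[-0.    -0.969 -0.247  0.072]
 [ 1.    -0.     0.001  0.001]
 [-0.001 -0.247  0.969 -0.18 ]
 [ 0.     0.     0.     1.   ]]
```

```bash
python3 - <<'E'
from h import *
go([.40,-.315,.205],-21)
E
```

```text
go [ 7.9  -3.31  0.02] [ 0.   -0.    7.51]
```

Emit:
{"op": "step_arm", "data": {
  "plan": [
    [[7.9,-3.31,0,0,0,7.5],[7.9,-3.31,0,0,0,7.5],[7.9,-3.31,0,0,0,7.5],[7.9,-3.31,0,0,0,7.5],[7.9,-3.31,0,0,0,7.5],[7.9,-3.31,0,0,0,7.5],[7.9,-3.31,0,0,0,7.5],[7.9,-3.31,0,0,0,7.5]]
  ],
  "grip": 1
}}

```text
time_s: 2.67
ee_pos: [0.4028, -0.3117, 0.2056]
eef_rot: [-3.141, -0.001, -0.371]
force: [0.4, 0.3, -0.4]
grip_width: 0.0939
grip_force: 0.0
```

```bash
python3 - <<'E'
from h import *
o=ctrl.get_obs(); print(o["time_s"],o["ee_pos"],o["eef_rot"])
c,im=shot("wrist","w1.png")
for q,z in [("scanner",.046),("pad",.008)]:
    for d in ctrl.masks_of(q,"wrist")[:2]:
        print(q,np.round(d["at"]),round(d["confidence"],2),rect(c,d["pixels"],z))
for q,z in [("scanner",.008),("nose",.029),("pad",0)]:
    for d in ctrl.place_of(q,"wrist")[:2]: print(q,d["at"],round(d["confidence"],2),ray(c,d["at"],z))
E
```

```text
2.6667 [ 0.40276115 -0.31169741  0.20559916] [-3.14101275e+00 -5.63984964e-04 -3.70788780e-01]
scanner [280. 172.] 0.62 [  0.401  -0.313   0.173   0.057 -18.081]
pad [306. 193.] 0.8 [  0.395  -0.319   0.201   0.08  -23.477]
scanner [280.5, 190.2] 0.67 [ 0.39942424 -0.31161117  0.008     ]
nose [278.1, 103.7] 0.65 [ 0.48226997 -0.34137205  0.029     ]
pad [287.0, 195.6] 0.71 [ 0.38974081 -0.31547774  0.        ]
```

View pics/w1.png

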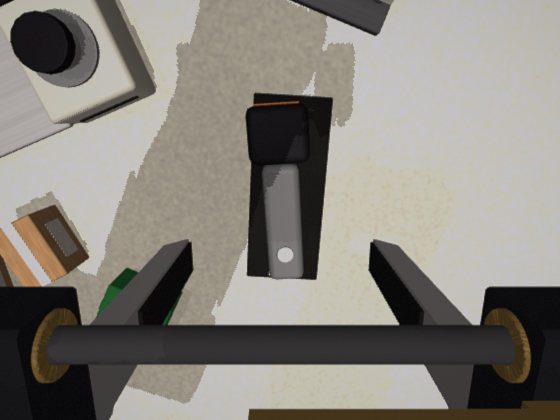

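```bash
python3 - <<'E'
from h import *
go([.398,-.311,.016],-19.6)
E
```

```text
go [-0.1  -0.13  6.31] [ 0.    0.   -0.23]
```

Emit:
{"op": "step_arm", "data": {
  "plan": [
    [[-0.03,-0.03,3,0,0,-0.2],[-0.03,-0.03,4,0,0,-0.2],[-0.03,-0.03,5,0,0,-0.2],[-0.03,-0.03,5.6,0,0,-0.2],[-0.03,-0.03,6,0,0,-0.2],[-0.03,-0.03,6,0,0,-0.2]]
  ]
}}

```text
time_s: 3.47
ee_pos: [0.3974, -0.3131, 0.022]
eef_rot: [-3.139, 0.006, -0.345]
force: [-0.2, -0.2, 0.2]
grip_width: 0.0941
grip_force: 0.0
```

```bash
python3 - <<'E'
from h import *
print(ctrl.get_obs()["force"])
go([.398,-.311,.016],-19.6)
c,im=shot("wrist","w2.png")
go([.398,-.311,.016],-19.6)
E
```

```text
[-0.17140494 -0.16625518  0.23879381]
go [-0.   -0.07  0.2 ] [-0.02  0.06 -0.03]
go [-0.05 -0.09  0.28] [-0.01  0.02 -0.03]
```

Emit:
{"op": "step_arm", "data": {
  "plan": [
    [[-0.05,-0.09,0.2,0,0,0],[-0.05,-0.09,0.2,0,0,0],[-0.05,-0.09,0.2,0,0,0],[-0.05,-0.09,0.2,0,0,0],[-0.05,-0.09,0.2,0,0,0],[-0.05,-0.09,0.2,0,0,0],[-0.05,-0.09,0.2,0,0,0],[-0.05,-0.09,0.2,0,0,0]]
  ],
  "grip": 0,
  "squeeze": 35
}}

```text
time_s: 4.18
ee_pos: [0.3992, -0.3108, 0.0196]
eef_rot: [3.141, -0.0, -0.345]
force: [0.2, 0.2, 0.3]
grip_width: 0.044
grip_force: 0.0
```

Emit:
{"op": "step_arm", "data": {
  "plan": [
    [[0,0,0.1,0,0,0],[0,0,0.1,0,0,0],[0,0,0.1,0,0,0],[0,0,0.1,0,0,0],[0,0,0.1,0,0,0]]
  ]
}}

```text
time_s: 4.6
ee_pos: [0.3991, -0.3108, 0.0164]
eef_rot: [-3.142, -0.0, -0.345]
force: [0.6, -1.0, 0.3]
grip_width: 0.0357
grip_force: 34.7
```

Emit:
{"op": "step_arm", "data": {
  "plan": [
    [[0,0,-0.7,0,0,0],[0,0,-1.5,0,0,0],[0,0,-2.4,0,0,0],[0,0,-2.4,0,0,0],[0,0,-2.4,0,0,0]]
  ]
}}

```text
time_s: 5.02
ee_pos: [0.3993, -0.3109, 0.089]
eef_rot: [3.141, -0.001, -0.345]
force: [-0.3, -0.3, -2.2]
grip_width: 0.0361
grip_force: 34.7
```

```bash
python3 - <<'E'
from h import *
o=ctrl.get_obs();print(o["force"],o["grip_width"],o["grip_force"],o["ee_pos"],o["eef_rot"])
c,im=shot("wrist","w3.png")
for q,z in [("scanner",.08),("nose",.1),("label",.1)]:
    for d in ctrl.place_of(q,"wrist")[:2]: print(q,d["at"],round(d["confidence"],2),ray(c,d["at"],z))
ct,im=shot("top","t3.png")
for d in ctrl.place_of("label","top")[:2]: print("label",d["at"],d["confidence"],ray(ct,d["at"],.1))
# barcode corners in top
cv2.imwrite("pics/t3c.png",np.hstack([cv2.resize(cv2.imread("pics/t3.png")[150:270,350:470],(480,480),interpolation=cv2.INTER_CUBIC),]))
E
```

```text
[-0.34415329 -0.32725665 -2.16781871] 0.036086778870218335 34.70623433589935 [ 0.39928821 -0.31090029  0.08900427] [ 3.14102019e+00 -1.42035070e-03 -3.44603238e-01]
scanner [278.2, 248.2] 0.57 [ 0.40098321 -0.31143598  0.08      ]
nose [275.9, 79.6] 0.75 [ 0.48298991 -0.34003922  0.1       ]
label [414.1, 179.2] 0.81 [ 0.5790131  -0.43387178  0.1       ]
```

View pics/w3.png

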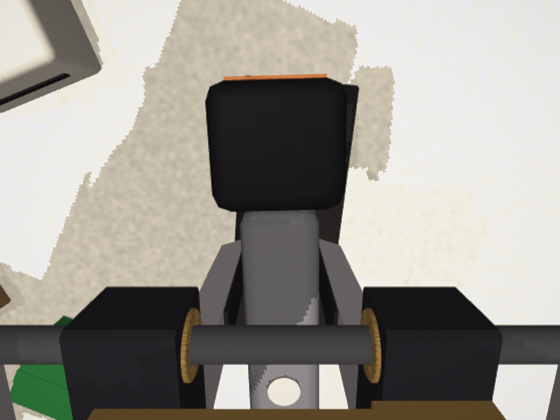

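View pics/t3c.png

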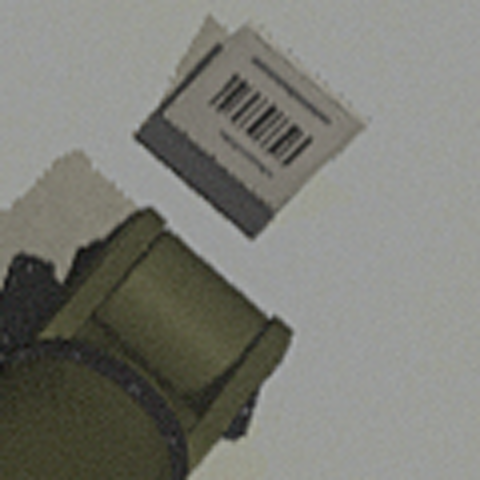

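```bash
python3 - <<'E'
from h import *
go([.434,-.318,.088],-40)
E
```

```text
go [ 1.19 -0.16 -0.02] [-0.    0.02  3.38]
```

Emit:
{"op": "step_arm", "data": {
  "plan": [
    [[0.4,-0.05,0,0,0,1.1],[0.8,-0.1,0,0,0,2.2],[1.2,-0.16,0,0,0,3.4],[1.2,-0.16,0,0,0,3.4],[1.2,-0.16,0,0,0,3.4],[1.2,-0.16,0,0,0,3.4]]
  ]
}}

```text
time_s: 5.82
ee_pos: [0.434, -0.3181, 0.0879]
eef_rot: [3.142, 0.001, -0.697]
force: [0.0, 0.5, -2.1]
grip_width: 0.0356
grip_force: 34.7
```

```bash
python3 - <<'E'
from h import *
c,im=shot("wrist","w4.png")
for q,z in [("label",.1),("nose",.1),("scanner",.08)]:
    for d in ctrl.place_of(q,"wrist")[:2]: print(q,d["at"],round(d["confidence"],2),ray(c,d["at"],z))
for n in("side","top"):
  c,im=shot(n,n+"4.png")
  for q,z in [("label",.1),("nose",.1)]:
    for d in ctrl.place_of(q,n)[:2]: print(n,q,d["at"],round(d["confidence"],2),ray(c,d["at"],z))
a=cv2.imread("pics/w4.png"); b=cv2.resize(cv2.imread("pics/side4.png")[110:250,210:350],(420,420),interpolation=cv2.INTER_CUBIC)
cv2.imwrite("pics/c4.png",cv2.resize(np.hstack([a,b]),(800,343)))
o=ctrl.get_obs();print(o["time_s"],o["ee_pos"],o["eef_rot"])
E
```

```text
nose [276.6, 78.3] 0.67 [ 0.50314583 -0.37475253  0.1       ]
nose [278.8, 247.7] 0.42 [ 0.44189925 -0.3246598   0.1       ]
scanner [280.1, 244.9] 0.78 [ 0.43700449 -0.32137609  0.08      ]
scanner [49.3, 397.4] 0.49 [ 0.45202679 -0.14689336  0.08      ]
side label [265.2, 154.6] 0.82 [ 0.575065   -0.40935321  0.1       ]
side nose [285.7, 159.4] 0.59 [ 0.49812475 -0.37506212  0.1       ]
side nose [298.6, 259.4] 0.57 [0.43563737 0.18448026 0.1       ]
top label [417.0, 179.8] 0.63 [ 0.57732022 -0.44218734  0.1       ]
top label [196.7, 133.2] 0.45 [0.71075026 0.19806829 0.1       ]
6.3167 [ 0.43455773 -0.31843731  0.08852181] [-3.14156690e+00 -1.20519497e-04 -7.00501093e-01]
```

View pics/c4.png

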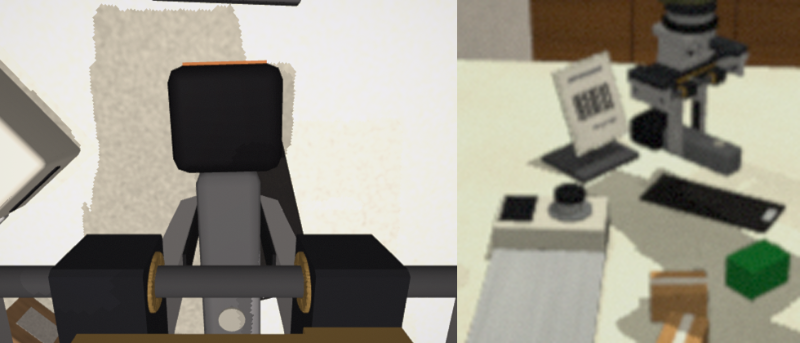

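Emit:
{"op": "step_arm", "data": {
  "plan": [
    [[0,0,0,0,0,0],[0,0,0,0,0,0],[0,0,0,0,0,0],[0,0,0,0,0,0],[0,0,0,0,0,0],[0,0,0,0,0,0],[0,0,0,0,0,0],[0,0,0,0,0,0]]
  ]
}}

```text
time_s: 6.98
ee_pos: [0.4346, -0.3184, 0.0884]
eef_rot: [3.142, -0.0, -0.701]
force: [0.0, -0.2, -2.3]
grip_width: 0.0361
grip_force: 34.7
```

Emit:
{"op": "step_arm", "data": {
  "plan": [
    [[0,0,0,0,0,0],[0,0,0,0,0,0],[0,0,0,0,0,0],[0,0,0,0,0,0],[0,0,0,0,0,0],[0,0,0,0,0,0],[0,0,0,0,0,0],[0,0,0,0,0,0]]
  ]
}}

```text
time_s: 7.65
ee_pos: [0.4346, -0.3184, 0.0884]
eef_rot: [-3.142, 0.0, -0.701]
force: [-0.8, -0.1, -2.1]
grip_width: 0.0361
grip_force: 34.7
```

Emit:
{"op": "step_arm", "data": {
  "plan": [
    [[0,0,0,0,0,0],[0,0,0,0,0,0],[0,0,0,0,0,0],[0,0,0,0,0,0],[0,0,0,0,0,0],[0,0,0,0,0,0],[0,0,0,0,0,0],[0,0,0,0,0,0]]
  ]
}}

```text
time_s: 8.32
ee_pos: [0.4346, -0.3184, 0.0884]
eef_rot: [3.142, 0.0, -0.701]
force: [-0.6, -0.1, -1.8]
grip_width: 0.036
grip_force: 34.7
```

```bash
python3 - <<'E'
from h import *
o=ctrl.get_obs();print(o["time_s"],o["grip_width"],o["grip_force"])
c,im=shot("wrist")
for q,z in [("nose",.1),("scanner",.08)]:
    for d in ctrl.place_of(q,"wrist")[:2]: print(q,d["at"],round(d["confidence"],2),ray(c,d["at"],z))
go([.392,-.316,.088],-23.7)
E
```

```text
8.3167 0.03598345336095591 34.70618963241577
nose [275.3, 78.5] 0.55 [ 0.50388748 -0.37484964  0.1       ]
scanner [279.8, 248.8] 0.9 [ 0.43584009 -0.31995021  0.08      ]
go [-1.14  0.85  0.01] [ 0.   -0.   -2.74]
```

Emit:
{"op": "step_arm", "data": {
  "plan": [
    [[-0.4,0.3,0,0,0,-0.9],[-0.8,0.6,0,0,0,-1.8],[-1.14,0.85,0,0,0,-2.74],[-1.14,0.85,0,0,0,-2.74],[-1.14,0.85,1.0,0,0,-2.74],[-1.14,0.85,1.8,0,0,-2.74],[-1.14,0.85,2.2,0,0,-2.74],[-1.14,0.85,2.38,0,0,-2.74]]
  ]
}}

```text
time_s: 9.13
ee_pos: [0.392, -0.3153, 0.0158]
eef_rot: [-3.141, 0.002, -0.417]
force: [-9.0, 16.4, 47.9]
grip_width: 0.0363
grip_force: 35.1
```

Emit:
{"op": "step_arm", "data": {
  "plan": [
    [[0,0,0.02,0,0,0],[0,0,0.02,0,0,0],[0,0,0.02,0,0,0]]
  ]
}}

```text
time_s: 9.38
ee_pos: [0.3926, -0.3161, 0.0169]
eef_rot: [3.141, -0.001, -0.415]
force: [-0.1, -0.1, -2.6]
grip_width: 0.0354
grip_force: 34.8
```

Emit:
{"op": "step_arm", "data": {
  "plan": [
    [[0,0,0.03,0,0,0],[0,0,0.03,0,0,0],[0,0,0.03,0,0,0],[0,0,0.03,0,0,0],[0,0,0.03,0,0,0]]
  ],
  "grip": 0.7
}}

```text
time_s: 9.8
ee_pos: [0.3921, -0.3159, 0.0157]
eef_rot: [3.141, -0.0, -0.414]
force: [0.2, 0.2, -1.0]
grip_width: 0.0643
grip_force: 0.0
```

Emit:
{"op": "step_arm", "data": {
  "plan": [
    [[0,0,-0.5,0,0,0],[0,0,-2,0,0,0],[0,0,-3.3,0,0,0],[0,0,-4.6,0,0,0],[0,0,-6,0,0,0],[0,0,-6.6,0,0,0],[0,0,-6.6,0,0,0],[0,0,-6.6,0,0,0]]
  ],
  "grip": 1
}}

```text
time_s: 10.47
ee_pos: [0.3921, -0.316, 0.214]
eef_rot: [3.141, -0.002, -0.414]
force: [-1.2, -0.9, -0.7]
grip_width: 0.0939
grip_force: 0.0
```

```bash
python3 - <<'E'
from h import *
c,im=shot("wrist","w5.png")
for q,z in [("scanner",.008),("nose",.029),("pad",0)]:
    for d in ctrl.place_of(q,"wrist")[:1]: print(q,d["at"],round(d["confidence"],2),ray(c,d["at"],z))
go([.33,-.05,.25],-75)
E
```

```text
scanner [279.5, 182.5] 0.68 [ 0.39566977 -0.31773346  0.008     ]
nose [280.9, 98.4] 0.58 [ 0.47417397 -0.35380238  0.029     ]
go [-5.44 -7.28 -1.25] [0.   0.03 8.55]
```

```bash
python3 - <<'E'
from h import *
print(ctrl.get_obs()["qpos"])
go([.40,-.02,.25],45)
E
```

```text
[-7.50977390e-01  1.90929421e-01  1.64095927e+00 -1.44499192e-05
  1.31233856e+00  1.23363315e+00]
go [-3.71 -9.13 -1.25] [ -0.02   0.02 -11.45]
```

Emit:
{"op": "step_arm", "data": {
  "plan": [
    [[-3.7,-9.1,-1.2,0,0,-11.4],[-3.7,-9.1,-1.2,0,0,-11.4],[-3.7,-9.1,-1.2,0,0,-11.4],[-3.7,-9.1,-1.2,0,0,-11.4],[-3.7,-9.1,-1.2,0,0,-11.4],[-3.7,-9.1,-1.2,0,0,-11.4],[-3.7,-9.1,-1.2,0,0,-11.4],[-3.7,-9.1,-1.2,0,0,-11.4]]
  ]
}}

```text
time_s: 11.33
ee_pos: [0.3998, -0.0166, 0.2496]
eef_rot: [-3.141, -0.001, 0.597]
force: [0.3, -1.4, 0.3]
grip_width: 0.0941
grip_force: 0.0
```

```bash
python3 - <<'E'
from h import *
go([.40,-.02,.25],45)
E
```

```text
go [-0.06  0.1  -0.01] [-0.01 -0.01 -1.8 ]
```

```bash
cat >> h.py <<'E'
def cartons(n):
    "brown cartons: top faces by colour"
    c,im=shot(n); hsv=cv2.cvtColor(im,cv2.COLOR_RGB2HSV); out=[]
    for d in ctrl.masks_of("carton1",n):
        m=d["pixels"]; px=hsv[m]; hue=np.median(px[:,0])
        if d["confidence"]<.3: continue
        k=max(cv2.findContours(m.astype(np.uint8),0,1)[0],key=cv2.contourArea)
        print(np.round(d["at"]),"conf",round(d["confidence"],2),"hue",hue,"area",m.sum(),rect(c,m,.046))
    return c,im
E
python3 - <<'E'
from h import *
c,im=cartons("wrist")
cv2.imwrite("pics/w6.png",im[:,:,::-1])
E
```

```text
[326. 175.] conf 0.76 hue 14.0 area 3203 [ 0.437 -0.05   0.07   0.055  4.464]
[ 42. 165.] conf 0.75 hue 65.0 area 4510 [  0.275   0.206   0.076   0.071 -47.29 ]
[319. 270.] conf 0.71 hue 65.0 area 2933 [ 0.342 -0.114  0.086  0.05  42.943]
[103.  64.] conf 0.66 hue 14.0 area 4848 [  0.401   0.195   0.084   0.057 -42.549]
[483. 278.] conf 0.51 hue 10.0 area 1837 [  0.444  -0.281   0.108   0.037 -26.785]
```

View pics/w6.png

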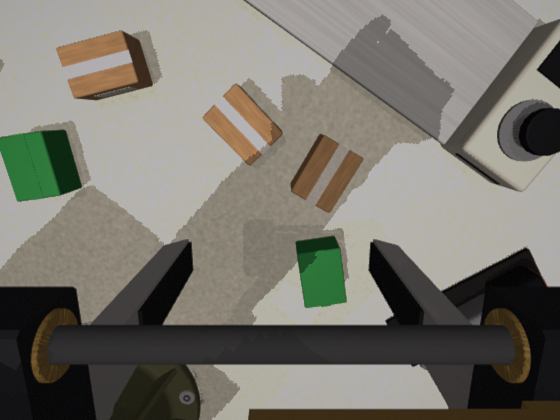

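```bash
python3 - <<'E'
from h import *
c=cam("wrist")
for C in ([(236,84),(281,128),(254,164),(204,118)],[(323,135),(363,155),(326,212),(291,189)]):
    P=np.array([ray(c,p,.046)[:2] for p in C],np.float32); print(np.round(P.mean(0),3),cv2.minAreaRect(P))
go([.428,.052,.02],78)
E
```

```text
[0.433 0.046] ((0.4327402710914612, 0.04524361714720726), (0.06942188739776611, 0.04750220850110054), 80.81979370117188)
[ 0.438 -0.054] ((0.4385320544242859, -0.053956545889377594), (0.07258009910583496, 0.04746311530470848), 3.1415698528289795)
go [ 2.12 -1.46  7.63] [-0.01  0.   -7.34]
```

```bash
python3 - <<'E'
from h import *
go([.431,.048,.11],80)
E
```

```text
go [ 2.12 -1.3   4.63] [-0.01  0.   -7.68]
```

Emit:
{"op": "step_arm", "data": {
  "plan": [
    [[2.1,-1.3,4.6,0,0,-7.7],[2.1,-1.3,4.6,0,0,-7.7],[2.1,-1.3,4.6,0,0,-7.7],[2.1,-1.3,4.6,0,0,-7.7],[2.1,-1.3,4.6,0,0,-7.7],[2.1,-1.3,4.6,0,0,-7.7],[2.1,-1.3,4.6,0,0,-7.7],[2.1,-1.3,4.6,0,0,-7.7]]
  ]
}}

```text
time_s: 12.1
ee_pos: [0.4308, 0.0449, 0.1105]
eef_rot: [-3.14, 0.001, 1.389]
force: [-0.4, 0.4, 0.2]
grip_width: 0.0939
grip_force: 0.0
```

```bash
python3 - <<'E'
from h import *
c,im=cartons("wrist")
cv2.imwrite("pics/w7.png",im[:,:,::-1])
go([.431,.048,.012],80)
E
```

```text
[280. 207.] conf 0.97 hue 14.0 area 7220 [4.3100e-01 5.2000e-02 7.5000e-02 5.1000e-02 7.7213e+01]
[307. 307.] conf 0.9 hue 14.0 area 3746 [  0.439  -0.02    0.07    0.041 -10.354]
[206.  16.] conf 0.81 hue 14.0 area 4151 [  0.4     0.175   0.076   0.035 -10.412]
[212. 393.] conf 0.79 hue 65.0 area 4036 [  0.348  -0.087   0.075   0.053 -10.33 ]
[25. 31.] conf 0.68 hue 66.0 area 3763 [3.0000e-01 1.8800e-01 5.3000e-02 4.0000e-02 6.8634e+01]
go [ 0.1  -0.01  3.3 ] [-0.01  0.   -0.1 ]
```

View pics/w7.png

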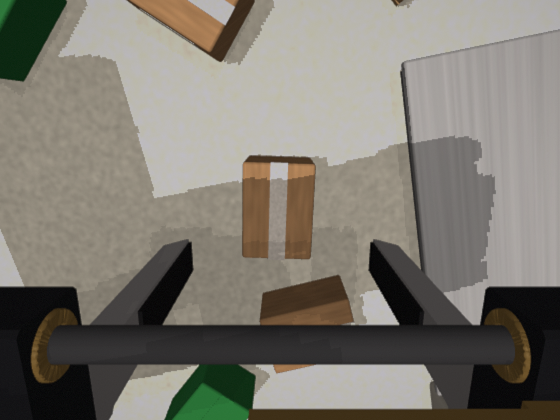

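Emit:
{"op": "step_arm", "data": {
  "plan": [
    [[0.12,0,1.2,0,0,0.2],[0.12,0,2.2,0,0,0.2],[0.12,0,2.9,0,0,0.2],[0.12,0,3.2,0,0,0.2],[0.12,0,3.2,0,0,0.2]]
  ]
}}

```text
time_s: 12.62
ee_pos: [0.4307, 0.0492, 0.014]
eef_rot: [-3.138, 0.001, 1.368]
force: [-0.0, 0.9, -0.3]
grip_width: 0.0937
grip_force: 0.0
```

Emit:
{"op": "step_arm", "data": {
  "plan": [
    [[0,0,0,0,0,0],[0,0,0,0,0,0],[0,0,0,0,0,0],[0,0,0,0,0,0],[0,0,0,0,0,0],[0,0,0,0,0,0],[0,0,0,0,0,0],[0,0,0,0,0,0]]
  ],
  "grip": 0,
  "squeeze": 30
}}

```text
time_s: 13.28
ee_pos: [0.4315, 0.0497, 0.0157]
eef_rot: [-3.141, 0.0, 1.372]
force: [-2.8, -0.1, 5.1]
grip_width: 0.0497
grip_force: 30.0
```

Emit:
{"op": "step_arm", "data": {
  "plan": [
    [[0,0,0,0,0,0],[0,0,0,0,0,0],[0,0,-1,0,0,0],[0,0,-2,0,0,0],[0,0,-3,0,0,0],[0,0,-3.5,0,0,0],[0,0,-3.5,0,0,0]]
  ]
}}

```text
time_s: 13.87
ee_pos: [0.4332, 0.0497, 0.1234]
eef_rot: [3.136, -0.001, 1.372]
force: [1.3, 0.1, -1.3]
grip_width: 0.0498
grip_force: 30.0
```

```bash
python3 - <<'E'
from h import *
c,im=shot("top")
hsv=cv2.cvtColor(im,cv2.COLOR_RGB2HSV)
for d in ctrl.masks_of("scale","top")[:1]: print(rect(c,d["pixels"],.025))
for d in ctrl.place_of("scale","top")[:2]: print(d["confidence"],ray(c,d["at"],0))
# plate corners as seen in first crop (scale 2.222, offset 90,90)
for p in [(290,135),(288,239),(494,240),(495,136)]: print(ray(c,(p[0]/2.222+90,p[1]/2.222+90),.025))
for p in [(499,129),(559,129),(557,238),(497,236)]: print("printer",ray(c,(p[0]/2.222+90,p[1]/2.222+90),.06))
print("btn",ray(c,(529/2.222+90,195/2.222+90),.092))
go([.61,0,.10],90)
E
```

```text
[ 6.140e-01 -4.900e-02  3.710e-01  1.590e-01 -8.941e+01]
0.81 [ 0.61469152 -0.00107404  0.        ]
0.2 [0.73668407 0.22271176 0.        ]
[0.67997841 0.1353696  0.025     ]
[0.53413223 0.13396483 0.025     ]
[ 0.53545995 -0.1451425   0.025     ]
[ 0.68144575 -0.14695022  0.025     ]
printer [ 0.68111209 -0.14984791  0.06      ]
printer [ 0.68194434 -0.23077857  0.06      ]
printer [ 0.53215399 -0.22619807  0.06      ]
printer [ 0.53408258 -0.1466514   0.06      ]
btn [ 0.58270059 -0.18627437  0.092     ]
go [-0.44  6.17  0.63] [-0.02  0.   -1.9 ]
```

```bash
python3 - <<'E'
from h import *
go([.608,-.005,.10],90)
E
```

```text
go [-0.62  6.14  0.63] [-0.02  0.   -1.9 ]
```

Emit:
{"op": "step_arm", "data": {
  "plan": [
    [[-0.6,6.14,0.2,0,0,-1.9],[-0.6,6.14,0.2,0,0,-1.9],[-0.6,6.14,0.2,0,0,-1.9],[-0.6,6.14,0.2,0,0,-1.9],[-0.6,6.14,0.2,0,0,-1.9],[-0.6,6.14,0.2,0,0,-1.9],[-0.6,6.14,0.2,0,0,-1.9]]
  ]
}}

```text
time_s: 14.6
ee_pos: [0.608, -0.0047, 0.1116]
eef_rot: [-3.137, -0.0, 1.57]
force: [-1.1, 0.7, -2.0]
grip_width: 0.0501
grip_force: 30.0
```

```bash
python3 - <<'E'
from h import *
go([.608,-.005,.042],90)
E
```

```text
go [-0.01  0.01  2.32] [-0.04 -0.   -0.01]
```

Emit:
{"op": "step_arm", "data": {
  "plan": [
    [[0,0,1.1,0,0,0],[0,0,1.8,0,0,0],[0,0,2.1,0,0,0],[0,0,2.3,0,0,0],[0,0,2.3,0,0,0]]
  ]
}}

```text
time_s: 15.02
ee_pos: [0.6079, -0.0042, 0.0448]
eef_rot: [-3.14, -0.0, 1.571]
force: [-0.7, 0.3, -2.4]
grip_width: 0.0499
grip_force: 30.0
```

Emit:
{"op": "step_arm", "data": {
  "plan": [
    [[0,0,0,0,0,0],[0,0,0,0,0,0]]
  ]
}}

```text
time_s: 15.18
ee_pos: [0.6092, -0.0044, 0.0469]
eef_rot: [3.14, 0.0, 1.571]
force: [0.4, 0.6, -2.7]
grip_width: 0.05
grip_force: 30.0
```

Emit:
{"op": "step_arm", "data": {
  "plan": [
    [[0,0,0.08,0,0,0],[0,0,0.14,0,0,0],[0,0,0.18,0,0,0],[0,0,0.18,0,0,0],[0,0,0.18,0,0,0]]
  ]
}}

```text
time_s: 15.6
ee_pos: [0.6088, -0.0044, 0.0407]
eef_rot: [3.141, 0.0, 1.571]
force: [-2.8, 0.2, 5.4]
grip_width: 0.0495
grip_force: 30.0
```

Emit:
{"op": "step_arm", "data": {
  "plan": [
    [[0,0,0,0,0,0],[0,0,0,0,0,0],[0,0,0,0,0,0],[0,0,0,0,0,0],[0,0,0,0,0,0]]
  ],
  "grip": 0.8
}}

```text
time_s: 16.02
ee_pos: [0.6087, -0.0044, 0.0401]
eef_rot: [3.142, -0.0, 1.571]
force: [0.4, -0.4, 0.1]
grip_width: 0.0748
grip_force: 0.0
```

Emit:
{"op": "step_arm", "data": {
  "plan": [
    [[0,0,-0.5,0,0,0],[0,0,-2,0,0,0],[0,0,-3,0,0,0],[0,0,-3.2,0,0,0]]
  ]
}}

```text
time_s: 16.35
ee_pos: [0.6108, -0.0046, 0.1423]
eef_rot: [3.133, 0.001, 1.571]
force: [0.7, 0.7, 1.0]
grip_width: 0.0752
grip_force: 0.0
```

```bash
python3 - <<'E'
from h import *
go([.436,-.03,.15],4)
E
```

```text
go [-0.85 -5.82 -0.3 ] [ 0.07 -0.05 14.33]
```

Emit:
{"op": "step_arm", "data": {
  "plan": [
    [[-1.55,-6,0,0,0,14.3],[-1.55,-6,0,0,0,14.3],[-1.55,-6,0,0,0,14.3],[-1.55,-6,0,0,0,14.3],[-1.55,-6,0,0,0,14.3],[-1.55,-6,0,0,0,14.3],[-1.55,-6,0,0,0,14.3],[-1.55,-6,0,0,0,14.3]]
  ]
}}

```text
time_s: 17.02
ee_pos: [0.4285, -0.0511, 0.1363]
eef_rot: [3.141, -0.0, 0.564]
force: [0.0, 0.0, 0.9]
grip_width: 0.0754
grip_force: 0.0
```

Emit:
{"op": "step_arm", "data": {
  "plan": [
    [[0,0,0,0,0,6.0],[0,0,0,0,0,6.0],[0,0,0,0,0,6.0],[0,0,0,0,0,6.0],[0,0,0,0,0,6.0],[0,0,0,0,0,6.0]]
  ]
}}

```text
time_s: 17.52
ee_pos: [0.4286, -0.0509, 0.136]
eef_rot: [-3.142, 0.0, -0.064]
force: [-0.3, -1.3, -0.3]
grip_width: 0.0752
grip_force: 0.0
```

```bash
python3 - <<'E'
from h import *
c,im=cartons("wrist")
cv2.imwrite("pics/w8.png",im[:,:,::-1])
go([.436,-.05,.012],4)
E
```

```text
[ 16. 248.] conf 0.89 hue 15.0 area 2757 [  0.405   0.155   0.082   0.038 -14.559]
[341. 297.] conf 0.72 hue 65.0 area 2587 [ 0.355 -0.096  0.07   0.041 16.423]
[281. 197.] conf 0.68 hue 14.0 area 5992 [ 0.439 -0.053  0.074  0.05   3.64 ]
[173.   0.] conf 0.48 hue 14.0 area 213 [5.8000e-01 5.0000e-03 4.2000e-02 2.0000e-03 8.6344e+01]
go [ 0.24 -0.04  4.13] [-0.    0.   -1.18]
```

Emit:
{"op": "step_arm", "data": {
  "plan": [
    [[0.27,0.05,1.2,0,0,-1.2],[0.27,0.05,2.4,0,0,-1.2],[0.27,0.05,3.4,0,0,-1.2],[0.27,0.05,3.9,0,0,-1.2],[0.27,0.05,4.05,0,0,-1.2],[0.27,0.05,4.05,0,0,-1.2]]
  ]
}}

```text
time_s: 18.12
ee_pos: [0.4362, -0.0528, 0.014]
eef_rot: [-3.141, 0.002, 0.071]
force: [1.1, 0.0, 1.2]
grip_width: 0.0749
grip_force: 0.0
```

Emit:
{"op": "step_arm", "data": {
  "plan": [
    [[0,0,0,0,0,0],[0,0,0,0,0,0],[0,0,0,0,0,0],[0,0,0,0,0,0],[0,0,0,0,0,0],[0,0,0,0,0,0],[0,0,0,0,0,0],[0,0,0,0,0,0]]
  ],
  "grip": 0
}}

```text
time_s: 18.78
ee_pos: [0.4371, -0.0529, 0.0154]
eef_rot: [3.141, -0.001, 0.068]
force: [-1.9, 1.1, 8.9]
grip_width: 0.0497
grip_force: 30.0
```

Emit:
{"op": "step_arm", "data": {
  "plan": [
    [[0,0,-1,0,0,0],[0,0,-2,0,0,0],[0,0,-3,0,0,0],[0,0,-3.8,0,0,0],[0,0,-3.8,0,0,0]]
  ]
}}

```text
time_s: 19.2
ee_pos: [0.4385, -0.0533, 0.1331]
eef_rot: [3.14, -0.007, 0.068]
force: [0.3, -0.6, -1.3]
grip_width: 0.05
grip_force: 30.0
```

```bash
python3 - <<'E'
from h import *
go([.608,-.092,.125],90)
E
```

```text
go [5.55 1.67 0.31] [  0.06  -0.04 -14.35]
```

Emit:
{"op": "step_arm", "data": {
  "plan": [
    [[2,0.6,0,0,0,-14.3],[3,1,0,0,0,-14.3],[5.6,1.67,0,0,0,-14.3],[5.6,1.67,0,0,0,-14.3],[5.6,1.67,0,0,0,-14.3],[5.6,1.67,0,0,0,-14.3],[5.6,1.67,0,0,0,-14.3],[5.6,1.67,0,0,0,-14.3]]
  ]
}}

```text
time_s: 19.87
ee_pos: [0.6073, -0.0914, 0.1269]
eef_rot: [-3.14, 0.001, 1.074]
force: [-0.2, -0.5, -1.8]
grip_width: 0.0496
grip_force: 30.0
```

```bash
python3 - <<'E'
from h import *
go([.608,-.092,.07],90)
E
```

```text
go [-0.    0.03  1.9 ] [-0.02  0.   -4.74]
```

Emit:
{"op": "step_arm", "data": {
  "plan": [
    [[0,0,0,0,0,-4.75],[0,0,0,0,0,-4.75],[0,0,0,0,0,-4.75],[0,0,0,0,0,-4.75],[0,0,1,0,0,-4.75],[0,0,1.8,0,0,-4.75],[0,0,2.4,0,0,-4.75],[0,0,2.4,0,0,-4.75]]
  ]
}}

```text
time_s: 20.53
ee_pos: [0.6052, -0.091, 0.0516]
eef_rot: [-3.134, -0.001, 1.565]
force: [-0.0, 0.5, -3.0]
grip_width: 0.0498
grip_force: 30.0
```

Emit:
{"op": "step_arm", "data": {
  "plan": [
    [[0,0,0.15,0,0,0],[0,0,0.3,0,0,0],[0,0,0.38,0,0,0],[0,0,0.38,0,0,0],[0,0,0.38,0,0,0]]
  ]
}}

```text
time_s: 20.95
ee_pos: [0.6079, -0.0915, 0.0458]
eef_rot: [3.141, 0.0, 1.565]
force: [-0.4, -0.4, -0.7]
grip_width: 0.0496
grip_force: 30.0
```

Emit:
{"op": "step_arm", "data": {
  "plan": [
    [[0,0,0.08,0,0,0],[0,0,0.13,0,0,0],[0,0,0.18,0,0,0],[0,0,0.18,0,0,0],[0,0,0.18,0,0,0]]
  ]
}}

```text
time_s: 21.37
ee_pos: [0.6078, -0.0915, 0.0405]
eef_rot: [3.141, 0.0, 1.565]
force: [-3.4, -0.3, 5.1]
grip_width: 0.0496
grip_force: 30.0
```

Emit:
{"op": "step_arm", "data": {
  "plan": [
    [[0,0,0,0,0,0],[0,0,0,0,0,0],[0,0,0,0,0,0],[0,0,0,0,0,0],[0,0,0,0,0,0]]
  ],
  "grip": 0.8
}}

```text
time_s: 21.78
ee_pos: [0.6077, -0.0914, 0.0398]
eef_rot: [3.142, -0.0, 1.565]
force: [-0.3, 0.2, -0.2]
grip_width: 0.0747
grip_force: 0.0
```

Emit:
{"op": "step_arm", "data": {
  "plan": [
    [[0,0,-0.5,0,0,0],[0,0,-2,0,0,0],[0,0,-3,0,0,0],[0,0,-3.2,0,0,0]]
  ]
}}

```text
time_s: 22.12
ee_pos: [0.6098, -0.0918, 0.142]
eef_rot: [3.134, 0.002, 1.565]
force: [-0.2, -0.7, 0.9]
grip_width: 0.0754
grip_force: 0.0
```

```bash
python3 - <<'E'
from h import *
go([.403,.180,.135],137)
E
```

```text
go [ 9.02 -6.94  0.16] [ 0.07  0.05 -7.88]
```

Emit:
{"op": "step_arm", "data": {
  "plan": [
    [[9,-6.9,0,0,0,-7.9],[9,-6.9,0,0,0,-7.9],[9,-6.9,0,0,0,-7.9],[9,-6.9,0,0,0,-7.9],[9,-6.9,0,0,0,-7.9],[9,-6.9,0,0,0,-7.9],[9,-6.9,0,0,0,-7.9],[9,-6.9,0,0,0,-7.9]]
  ]
}}

```text
time_s: 22.78
ee_pos: [0.4048, 0.1754, 0.1358]
eef_rot: [3.141, 0.0, 2.398]
force: [1.1, 0.3, -0.2]
grip_width: 0.0752
grip_force: 0.0
```

Emit:
{"op": "step_arm", "data": {
  "plan": [
    [[0,0,0,0,0,0],[0,0,0,0,0,0],[0,0,0,0,0,0]]
  ]
}}

```text
time_s: 23.03
ee_pos: [0.4066, 0.174, 0.1359]
eef_rot: [3.141, 0.0, 2.393]
force: [-0.1, -0.4, -0.1]
grip_width: 0.0751
grip_force: 0.0
```

```bash
python3 - <<'E'
from h import *
c,im=cartons("wrist")
cv2.imwrite("pics/w9.png",im[:,:,::-1])
go([.403,.190,.014],137)
E
```

```text
[302. 172.] conf 0.65 hue 14.0 area 6164 [  0.397   0.203   0.072   0.05  -42.367]
go [0.48 0.32 4.06] [-0.  0.  0.]
```

View pics/w9.png

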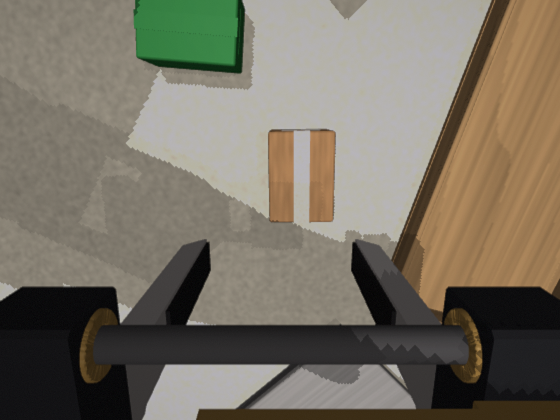

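```bash
python3 - <<'E'
from h import *
go([.398,.202,.014],137.6)
E
```

```text
go [0.87 0.49 4.06] [-0.   0.  -0.1]
```

Emit:
{"op": "step_arm", "data": {
  "plan": [
    [[0.87,0.49,1.2,0,0,0],[0.87,0.49,2.2,0,0,0],[0.87,0.49,3.3,0,0,0],[0.87,0.49,3.9,0,0,0],[0.87,0.49,4.05,0,0,0],[0.87,0.49,4.05,0,0,0]]
  ]
}}

```text
time_s: 23.63
ee_pos: [0.3972, 0.2018, 0.0135]
eef_rot: [-3.139, -0.001, 2.391]
force: [-0.1, 0.0, -0.0]
grip_width: 0.0752
grip_force: 0.0
```

Emit:
{"op": "step_arm", "data": {
  "plan": [
    [[0,0,0,0,0,0],[0,0,0,0,0,0],[0,0,0,0,0,0],[0,0,0,0,0,0],[0,0,0,0,0,0],[0,0,0,0,0,0],[0,0,0,0,0,0],[0,0,0,0,0,0]]
  ],
  "grip": 0
}}

```text
time_s: 24.3
ee_pos: [0.3978, 0.2029, 0.0152]
eef_rot: [3.14, 0.001, 2.393]
force: [-0.3, -0.4, 6.1]
grip_width: 0.0497
grip_force: 30.0
```

Emit:
{"op": "step_arm", "data": {
  "plan": [
    [[0,0,-1,0,0,0],[0,0,-2,0,0,0],[0,0,-3,0,0,0],[0,0,-3.8,0,0,0],[0,0,-3.8,0,0,0]]
  ]
}}

```text
time_s: 24.72
ee_pos: [0.3989, 0.2035, 0.1328]
eef_rot: [3.135, 0.003, 2.393]
force: [0.6, -0.3, -1.6]
grip_width: 0.05
grip_force: 30.0
```

```bash
python3 - <<'E'
from h import *
go([.608,.082,.13],90)
c,im=cartons("top")
E
```

```text
go [-7.86  1.78  0.13] [0.07 0.   7.85]
[296. 176.] conf 0.91 hue 16.0 area 501 [ 6.0700e-01 -9.6000e-02  7.5000e-02  6.2000e-02 -8.9434e+01]
[300. 263.] conf 0.8 hue 65.0 area 439 [ 0.337 -0.117  0.07   0.052 45.268]
[265. 168.] conf 0.7 hue 16.0 area 464 [ 6.110e-01 -5.000e-03  7.200e-02  5.900e-02 -8.942e+01]
```

Emit:
{"op": "step_arm", "data": {
  "plan": [
    [[-7.86,1.78,0,0,0,7.85],[-7.86,1.78,0,0,0,7.85],[-7.86,1.78,0,0,0,7.85],[-7.86,1.78,0,0,0,7.85],[-7.86,1.78,0,0,0,7.85],[-7.86,1.78,0,0,0,7.85],[-7.86,1.78,0,0,0,7.85],[-7.86,1.78,0,0,0,7.85]]
  ]
}}

```text
time_s: 25.48
ee_pos: [0.6061, 0.0801, 0.125]
eef_rot: [-3.137, 0.0, 1.565]
force: [0.1, -0.1, -2.7]
grip_width: 0.0498
grip_force: 30.0
```

```bash
python3 - <<'E'
from h import *
go([.608,.082,.046],90)
E
```

```text
go [0.07 0.08 2.63] [-0.04  0.   -0.05]
```

Emit:
{"op": "step_arm", "data": {
  "plan": [
    [[0.05,0,1,0,0,0],[0.05,0,1.8,0,0,0],[0.05,0,2.4,0,0,0],[0.05,0,2.6,0,0,0],[0.05,0,2.7,0,0,0],[0.05,0,2.75,0,0,0],[0.05,0,2.75,0,0,0]]
  ]
}}

```text
time_s: 26.07
ee_pos: [0.6064, 0.083, 0.0465]
eef_rot: [3.141, -0.0, 1.572]
force: [-0.6, -0.2, -2.2]
grip_width: 0.0498
grip_force: 30.0
```

Emit:
{"op": "step_arm", "data": {
  "plan": [
    [[0,0,0,0,0,0],[0,0,0,0,0,0]]
  ]
}}

```text
time_s: 26.23
ee_pos: [0.6067, 0.0828, 0.0468]
eef_rot: [3.14, -0.0, 1.571]
force: [-0.1, 0.2, -2.5]
grip_width: 0.0498
grip_force: 30.0
```

Emit:
{"op": "step_arm", "data": {
  "plan": [
    [[0,0,0.1,0,0,0],[0,0,0.18,0,0,0],[0,0,0.22,0,0,0],[0,0,0.22,0,0,0],[0,0,0.22,0,0,0]]
  ]
}}

```text
time_s: 26.65
ee_pos: [0.6064, 0.0828, 0.0402]
eef_rot: [3.141, -0.0, 1.571]
force: [-5.9, 0.7, 9.6]
grip_width: 0.0502
grip_force: 30.0
```

Emit:
{"op": "step_arm", "data": {
  "plan": [
    [[0,0,0,0,0,0],[0,0,0,0,0,0],[0,0,0,0,0,0],[0,0,0,0,0,0],[0,0,0,0,0,0]]
  ],
  "grip": 0.8
}}

```text
time_s: 27.07
ee_pos: [0.6063, 0.0828, 0.0391]
eef_rot: [-3.142, 0.0, 1.571]
force: [-0.4, 0.4, 1.3]
grip_width: 0.0745
grip_force: 0.0
```

Emit:
{"op": "step_arm", "data": {
  "plan": [
    [[0,0,-0.5,0,0,0],[0,0,-2,0,0,0],[0,0,-3.3,0,0,0],[0,0,-4.6,0,0,0],[0,0,-5,0,0,0],[0,0,-5,0,0,0]]
  ]
}}

```text
time_s: 27.57
ee_pos: [0.6076, 0.0829, 0.1933]
eef_rot: [3.135, -0.001, 1.571]
force: [-0.8, 0.3, 0.4]
grip_width: 0.075
grip_force: 0.0
```

```bash
python3 - <<'E'
from h import *
c,im=shot("wrist")
go([.584,-.19,.2],90)
E
```

```text
go [-9.09 -0.75 -0.33] [ 0.02 -0.   -0.  ]
```

Emit:
{"op": "step_arm", "data": {
  "plan": [
    [[-9,-0.8,0,0,0,0],[-9,-0.8,0,0,0,0],[-9,-0.8,0,0,0,0],[-9,-0.8,0,0,0,0],[-9,-0.8,0,0,0,0],[-9,-0.8,0,0,0,0],[-9,-0.8,0,0,0,0],[-9,-0.8,0,0,0,0]]
  ],
  "grip": 0
}}

```text
time_s: 28.28
ee_pos: [0.5807, -0.1912, 0.1865]
eef_rot: [-3.138, -0.001, 1.566]
force: [-0.2, 0.0, 0.6]
grip_width: 0.0253
grip_force: 0.0
```

```bash
python3 - <<'E'
from h import *
c,im=shot("wrist","w10.png")
for d in ctrl.place_of("button_top","wrist")[:2]: print(d["at"],d["confidence"],ray(c,d["at"],.092))
for d in ctrl.masks_of("button_top","wrist")[:1]: print(rect(c,d["pixels"],.092),d["at"])
cartons("top")
c,im=shot("top")
for d in ctrl.place_of("button_top","top")[:1]: print(d["at"],d["confidence"],ray(c,d["at"],.092))
for q,z in [("scanner",.008),("nose",.029)]:
    for d in ctrl.place_of(q,"top")[:1]: print(q,d["at"],round(d["confidence"],2),ray(c,d["at"],z))
go([.583,-.187,.11],90)
E
```

```text
[290.1, 205.8] 0.6 [ 0.58862511 -0.18877348  0.092     ]
[ 5.8700e-01 -1.8800e-01  4.4000e-02  4.3000e-02  8.9786e+01] [286.1, 204.9]
[234. 172.] conf 0.76 hue 16.0 area 438 [ 6.0900e-01  8.3000e-02  6.9000e-02  5.5000e-02 -8.9421e+01]
[263. 168.] conf 0.71 hue 16.0 area 481 [ 6.130e-01 -5.000e-03  7.200e-02  6.200e-02 -8.942e+01]
[292. 172.] conf 0.63 hue 16.0 area 387 [ 6.1000e-01 -9.4000e-02  6.9000e-02  6.2000e-02 -8.9618e+01]
scanner [371.9, 246.9] 0.74 [ 0.39125114 -0.32453307  0.008     ]
nose [377.4, 219.8] 0.84 [ 0.47033477 -0.33892837  0.029     ]
go [-0.02  0.02  2.64] [-0.   -0.    0.01]
```

View pics/w10.png

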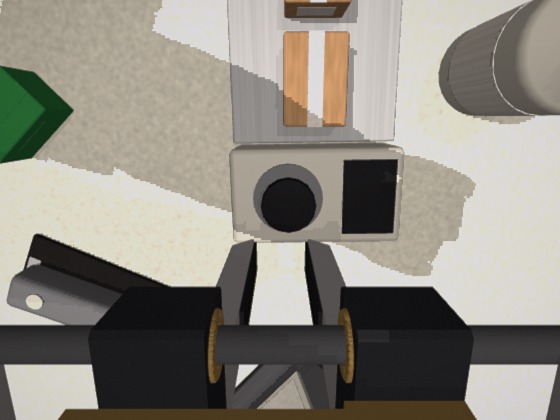

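Emit:
{"op": "step_arm", "data": {
  "plan": [
    [[0.06,0.15,1,0,0,0],[0.06,0.15,1.8,0,0,0],[0.06,0.15,2.4,0,0,0],[0.06,0.15,2.7,0,0,0],[0.06,0.15,2.75,0,0,0],[0.06,0.15,2.75,0,0,0],[0.06,0.15,2.75,0,0,0]]
  ],
  "grip": 0
}}

```text
time_s: 29.32
ee_pos: [0.5873, -0.1856, 0.1081]
eef_rot: [3.14, 0.001, 1.571]
force: [0.0, -0.1, 0.6]
grip_width: 0.0004
grip_force: 0.0
```

```bash
python3 - <<'E'
from h import *
shot("wrist"); go([.586,-.187,.087],90); o=ctrl.get_obs(); print(o["force"],o["ee_pos"],o["grip_width"])
E
```

```text
go [-0.05 -0.05  0.71] [ 0.02  0.01 -0.  ]
[-0.22343417 -0.16364086 -0.44378944] [ 0.58732622 -0.1855873   0.10822035] 0.0004546258819145421
```

Emit:
{"op": "step_arm", "data": {
  "plan": [
    [[-0.03,0,0.2,0,0,0],[-0.03,0,0.4,0,0,0],[-0.03,0,0.6,0,0,0],[-0.03,0,0.68,0,0,0],[-0.03,0,0.7,0,0,0],[-0.03,0,0.7,0,0,0]]
  ]
}}

```text
time_s: 29.87
ee_pos: [0.5867, -0.1864, 0.0857]
eef_rot: [-3.141, -0.0, 1.571]
force: [0.4, -0.1, 2.8]
grip_width: 0.0002
grip_force: 1.2
```

Emit:
{"op": "step_arm", "data": {
  "plan": [
    [[0,0,0.03,0,0,0],[0,0,0.06,0,0,0],[0,0,0.06,0,0,0],[0,0,0.06,0,0,0]]
  ]
}}

```text
time_s: 30.2
ee_pos: [0.5868, -0.1864, 0.0843]
eef_rot: [3.141, 0.0, 1.571]
force: [-0.4, -1.4, 4.6]
grip_width: 0.0005
grip_force: 2.4
```

Emit:
{"op": "step_arm", "data": {
  "plan": [
    [[0,0,0,0,0,0],[0,0,0,0,0,0],[0,0,0,0,0,0],[0,0,0,0,0,0],[0,0,0,0,0,0],[0,0,0,0,0,0],[0,0,0,0,0,0],[0,0,0,0,0,0]]
  ]
}}

```text
time_s: 30.87
ee_pos: [0.5868, -0.1864, 0.0842]
eef_rot: [3.141, 0.0, 1.571]
force: [-1.7, 0.7, 5.3]
grip_width: 0.0005
grip_force: 2.7
```

Emit:
{"op": "step_arm", "data": {
  "plan": [
    [[0,0,0.01,0,0,0],[0,0,0.01,0,0,0],[0,0,0.01,0,0,0],[0,0,0.01,0,0,0],[0,0,0.01,0,0,0],[0,0,0.01,0,0,0],[0,0,0.01,0,0,0],[0,0,0.01,0,0,0]]
  ]
}}

```text
time_s: 31.53
ee_pos: [0.5868, -0.1864, 0.0842]
eef_rot: [3.141, 0.0, 1.571]
force: [-3.0, 0.7, 7.2]
grip_width: 0.0007
grip_force: 3.8
```

```bash
python3 - <<'E'
from h import *
cartons("side"); cartons("top")
E
```

```text
[239. 249.] conf 0.95 hue 17.0 area 571 [ 6.1000e-01  7.8000e-02  1.3300e-01  5.9000e-02 -8.2887e+01]
[368. 295.] conf 0.92 hue 66.0 area 762 [ 0.269  0.241  0.105  0.074 43.364]
[246. 206.] conf 0.83 hue 17.0 area 289 [ 6.1200e-01 -1.0500e-01  1.2300e-01  5.6000e-02 -8.3532e+01]
[242. 229.] conf 0.69 hue 17.0 area 327 [ 6.1200e-01 -2.5000e-02  9.4000e-02  6.0000e-02 -8.6299e+01]
[334. 218.] conf 0.66 hue 66.0 area 481 [ 0.338 -0.087  0.117  0.088 45.486]
[293. 173.] conf 0.94 hue 16.0 area 378 [ 6.0900e-01 -9.4000e-02  6.9000e-02  5.9000e-02 -8.9618e+01]
[266. 170.] conf 0.91 hue 16.0 area 485 [ 6.110e-01 -3.000e-03  6.900e-02  6.500e-02 -8.942e+01]
[235. 172.] conf 0.66 hue 16.0 area 411 [ 6.0900e-01  8.5000e-02  6.6000e-02  5.6000e-02 -8.8899e+01]
```

Emit:
{"op": "step_arm", "data": {
  "plan": [
    [[0,0,0.1,0,0,0],[0,0,0.2,0,0,0],[0,0,0.3,0,0,0],[0,0,0.34,0,0,0],[0,0,0.34,0,0,0],[0,0,0.34,0,0,0],[0,0,0.34,0,0,0]]
  ]
}}

```text
time_s: 32.32
ee_pos: [0.5871, -0.1865, 0.0757]
eef_rot: [3.14, 0.001, 1.571]
force: [-9.1, 1.7, 23.3]
grip_width: 0.0004
grip_force: 11.5
```

Fully down (z 0.0757, 23 N). Let it up and head to the cartons.

Emit:
{"op": "step_arm", "data": {
  "plan": [
    [[0,0,-0.4,0,0,0],[0,0,-1,0,0,0],[0,0,-1.8,0,0,0],[0,0,-2.8,0,0,0],[0,0,-3,0,0,0]]
  ],
  "grip": 0.8
}}

```text
time_s: 32.73
ee_pos: [0.588, -0.1867, 0.168]
eef_rot: [3.136, 0.002, 1.571]
force: [-1.1, -0.4, 1.5]
grip_width: 0.0305
grip_force: 0.0
```

```bash
python3 - <<'E'
from h import *
c,im=shot("wrist","w11.png")
c,im=shot("top","top11.png")
for d in ctrl.masks_of("tray","top")[:1]: print(d["confidence"],rect(c,d["pixels"],.03))
for d in ctrl.place_of("tray","top")[:1]: print(d["confidence"],ray(c,d["at"],0))
C=[(17,242),(204,140),(258,237),(72,344)]
P=np.array([ray(c,(p[0]/2.222+90,p[1]/2.222+90),.03)[:2] for p in C],np.float32); print(P.mean(0),cv2.minAreaRect(P))
go([.608,.080,.165],90)
E
```

```text
0.88 [  0.53    0.338   0.289   0.168 -58.869]
0.72 [0.61400812 0.09915816 0.        ]
[0.5299355  0.33508572] ((0.5305280089378357, 0.3347848653793335), (0.15990713238716125, 0.28525352478027344), 31.034852981567383)
go [ 8.87  0.72 -0.09] [-0.02 -0.01 -0.  ]
```

Emit:
{"op": "step_arm", "data": {
  "plan": [
    [[8.9,0.7,0,0,0,0],[8.9,0.7,0,0,0,0],[8.9,0.7,0,0,0,0],[8.9,0.7,0,0,0,0],[8.9,0.7,0,0,0,0],[8.9,0.7,0,0,0,0],[8.9,0.7,0,0,0,0],[8.9,0.7,0,0,0,0]]
  ]
}}

```text
time_s: 33.6
ee_pos: [0.607, 0.0845, 0.1614]
eef_rot: [-3.139, -0.0, 1.575]
force: [-0.8, 0.7, 0.2]
grip_width: 0.0751
grip_force: 0.0
```

```bash
python3 - <<'E'
from h import *
c,im=shot("wrist","w12.png")
for d in ctrl.masks_of("carton1","wrist")[:4]: print(np.round(d["at"]),round(d["confidence"],2),rect(c,d["pixels"],.071))
for d in ctrl.masks_of("tray","wrist")[:1]: print("tray",rect(c,d["pixels"],.03))
go([.608,.083,.04],90)
E
```

```text
[282. 388.] 0.96 [ 0.608 -0.078  0.05   0.047  0.324]
[282. 290.] 0.76 [ 6.0900e-01  1.6000e-02  6.2000e-02  5.0000e-02 -8.9945e+01]
[280. 208.] 0.75 [ 6.0700e-01  8.5000e-02  7.5000e-02  5.0000e-02 -8.8588e+01]
tray [0.58  0.208 0.159 0.068 0.195]
go [0.11 0.03 4.07] [-0.02  0.   -0.  ]
```

Emit:
{"op": "step_arm", "data": {
  "plan": [
    [[0.05,0,1.2,0,0,0],[0.05,0,2.4,0,0,0],[0.05,0,3.4,0,0,0],[0.05,0,3.9,0,0,0],[0.05,0,4.05,0,0,0],[0.05,0,4.05,0,0,0]]
  ]
}}

```text
time_s: 34.25
ee_pos: [0.6073, 0.0808, 0.0408]
eef_rot: [-3.139, 0.0, 1.569]
force: [-0.0, -0.9, -0.0]
grip_width: 0.0752
grip_force: 0.0
```

Emit:
{"op": "step_arm", "data": {
  "plan": [
    [[0,0,0,0,0,0],[0,0,0,0,0,0],[0,0,0,0,0,0],[0,0,0,0,0,0],[0,0,0,0,0,0],[0,0,0,0,0,0],[0,0,0,0,0,0],[0,0,0,0,0,0]]
  ],
  "grip": 0
}}

```text
time_s: 34.92
ee_pos: [0.608, 0.0822, 0.0429]
eef_rot: [3.141, 0.0, 1.571]
force: [-3.4, -0.8, 7.0]
grip_width: 0.0499
grip_force: 30.0
```

Emit:
{"op": "step_arm", "data": {
  "plan": [
    [[0,0,-1,0,0,0],[0,0,-2,0,0,0],[0,0,-2.8,0,0,0],[0,0,-2.8,0,0,0],[0,0,-2.8,0,0,0]]
  ]
}}

```text
time_s: 35.33
ee_pos: [0.6081, 0.0822, 0.1266]
eef_rot: [3.14, -0.0, 1.571]
force: [-1.2, 0.4, -2.4]
grip_width: 0.0498
grip_force: 30.0
```

```bash
python3 - <<'E'
from h import *
go([.486,.409,.11],121)
E
```

```text
go [10.89 -4.07  0.55] [ 0.02  0.   -5.17]
```

Emit:
{"op": "step_arm", "data": {
  "plan": [
    [[10.9,-4.07,0,0,0,-5.2],[10.9,-4.07,0,0,0,-5.2],[10.9,-4.07,0,0,0,-5.2],[10.9,-4.07,0,0,0,-5.2],[10.9,-4.07,0,0,0,-5.2],[10.9,-4.07,0,0,0,-5.2],[10.9,-4.07,0,0,0,-5.2],[10.9,-4.07,0,0,0,-5.2]]
  ]
}}

```text
time_s: 36.0
ee_pos: [0.4894, 0.3958, 0.1236]
eef_rot: [-3.138, 0.0, 2.115]
force: [0.1, -0.3, -1.2]
grip_width: 0.0496
grip_force: 30.0
```

Emit:
{"op": "step_arm", "data": {
  "plan": [
    [[0,0,0,0,0,0],[0,0,0,0,0,0],[0,0,0,0,0,0]]
  ]
}}

```text
time_s: 36.25
ee_pos: [0.4907, 0.3939, 0.1241]
eef_rot: [-3.139, 0.0, 2.116]
force: [0.4, -0.9, -2.5]
grip_width: 0.0498
grip_force: 30.0
```

```bash
python3 - <<'E'
from h import *
c,im=shot("wrist","w13.png")
print(ctrl.get_obs()["grip_width"])
go([.486,.409,.023],121)
E
```

```text
0.049835980943070055
go [0.54 0.13 3.39] [-0.02  0.    0.02]
```

View pics/w13.png

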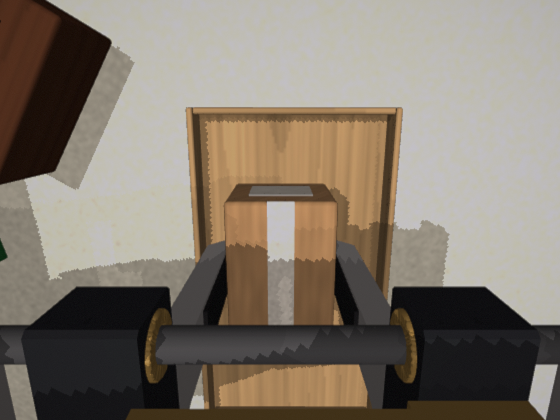

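```bash
python3 - <<'E'
from h import *
c=cam("wrist")
a,b=ray(c,(187,108),.03)[:2],ray(c,(402,108),.03)[:2]
u=np.array([np.cos(np.radians(121.2)),np.sin(np.radians(121.2))])
m=(a+b)/2; print(a,b,np.linalg.norm(a-b),np.degrees(np.arctan2(*(b-a)[::-1])),"centre",m-u*.145,"slots",[np.round(m-u*s,3) for s in(.058,.145,.232)])
go(list(m-u*.06)+[.023],121.2)
E
```

```text
[0.39276712 0.42286531] [0.52782841 0.50446981] 0.15780002414396485 31.140516321991687 centre [0.53541168 0.33963974] slots [array([0.49 , 0.414]), array([0.535, 0.34 ]), array([0.58 , 0.265])]
go [0.54 0.34 3.39] [-0.02  0.   -0.01]
```

Emit:
{"op": "step_arm", "data": {
  "plan": [
    [[0.5,0.27,0.8,0,0,0],[0.5,0.27,1.8,0,0,0],[0.5,0.27,2.6,0,0,0],[0.5,0.27,3.0,0,0,0],[0.5,0.27,3.2,0,0,0],[0.5,0.27,3.25,0,0,0],[0.5,0.27,3.25,0,0,0]]
  ]
}}

```text
time_s: 36.88
ee_pos: [0.4911, 0.4113, 0.0293]
eef_rot: [3.141, -0.0, 2.114]
force: [0.4, -0.2, -2.1]
grip_width: 0.0499
grip_force: 30.0
```

Emit:
{"op": "step_arm", "data": {
  "plan": [
    [[0,0,0,0,0,0],[0,0,0,0,0,0]]
  ]
}}

```text
time_s: 37.05
ee_pos: [0.491, 0.4118, 0.0299]
eef_rot: [3.139, -0.0, 2.115]
force: [0.4, -0.4, -1.6]
grip_width: 0.0501
grip_force: 30.0
```

Emit:
{"op": "step_arm", "data": {
  "plan": [
    [[0,0,0.12,0,0,0],[0,0,0.2,0,0,0],[0,0,0.25,0,0,0],[0,0,0.25,0,0,0],[0,0,0.25,0,0,0]]
  ]
}}

```text
time_s: 37.47
ee_pos: [0.4906, 0.4117, 0.0228]
eef_rot: [3.141, 0.0, 2.115]
force: [-6.5, -4.9, 14.6]
grip_width: 0.05
grip_force: 30.0
```

Emit:
{"op": "step_arm", "data": {
  "plan": [
    [[0,0,0,0,0,0],[0,0,0,0,0,0],[0,0,0,0,0,0],[0,0,0,0,0,0],[0,0,0,0,0,0]]
  ],
  "grip": 0.8
}}

```text
time_s: 37.88
ee_pos: [0.4904, 0.4115, 0.0208]
eef_rot: [-3.141, -0.0, 2.115]
force: [0.3, 0.6, -0.1]
grip_width: 0.0746
grip_force: 0.0
```

Emit:
{"op": "step_arm", "data": {
  "plan": [
    [[0,0,-0.5,0,0,0],[0,0,-2,0,0,0],[0,0,-3.3,0,0,0],[0,0,-4.3,0,0,0],[0,0,-4.5,0,0,0]]
  ]
}}

```text
time_s: 38.3
ee_pos: [0.4919, 0.4127, 0.1624]
eef_rot: [3.133, -0.001, 2.115]
force: [0.0, -0.1, 0.1]
grip_width: 0.0752
grip_force: 0.0
```

```bash
python3 - <<'E'
from h import *
go([.608,-.005,.15],90)
E
```

```text
go [-13.91  -3.9    0.37] [ 0.08 -0.03  5.2 ]
```

Emit:
{"op": "step_arm", "data": {
  "plan": [
    [[-13.9,-3.9,0,0,0,5.2],[-13.9,-3.9,0,0,0,5.2],[-13.9,-3.9,0,0,0,5.2],[-13.9,-3.9,0,0,0,5.2],[-13.9,-3.9,0,0,0,5.2],[-13.9,-3.9,0,0,0,5.2],[-13.9,-3.9,0,0,0,5.2],[-13.9,-3.9,0,0,0,5.2]]
  ]
}}

```text
time_s: 38.97
ee_pos: [0.5796, 0.0883, 0.1554]
eef_rot: [-3.141, 0.0, 1.571]
force: [0.2, -0.2, 0.3]
grip_width: 0.075
grip_force: 0.0
```

```bash
python3 - <<'E'
from h import *
c,im=shot("wrist")
for d in ctrl.masks_of("carton1","wrist")[:4]: print(np.round(d["at"]),round(d["confidence"],2),rect(c,d["pixels"],.071))
go([.608,-.005,.15],90)
E
```

```text
[318. 291.] 0.73 [6.0900e-01 2.0000e-02 5.6000e-02 5.0000e-02 8.9989e+01]
[315. 387.] 0.68 [ 0.608 -0.068  0.051  0.046  1.569]
go [-3.    0.93  0.18] [-0.    0.01 -0.05]
```

Emit:
{"op": "step_arm", "data": {
  "plan": [
    [[-3.0,0.95,0,0,0,0],[-3.0,0.95,0,0,0,0],[-3.0,0.95,0,0,0,0],[-3.0,0.95,1,0,0,0],[-3.0,0.95,2,0,0,0],[-3.0,0.95,2,0,0,0]]
  ]
}}

```text
time_s: 39.57
ee_pos: [0.6052, 0.0009, 0.09]
eef_rot: [-3.133, -0.001, 1.57]
force: [-0.0, -0.6, -0.6]
grip_width: 0.0751
grip_force: 0.0
```

```bash
python3 - <<'E'
from h import *
c,im=shot("wrist")
for d in ctrl.masks_of("carton1","wrist")[:4]: print(np.round(d["at"]),round(d["confidence"],2),rect(c,d["pixels"],.071))
go([.609,-.005,.042],90)
E
```

```text
[289. 375.] 0.97 [ 0.608 -0.099  0.05   0.035  0.419]
[291. 236.] 0.82 [ 6.0900e-01 -1.0000e-03  7.7000e-02  5.0000e-02 -8.9959e+01]
go [-0.2   0.05  1.79] [-0.02 -0.    0.  ]
```

Emit:
{"op": "step_arm", "data": {
  "plan": [
    [[-0.13,0.03,0.8,0,0,0],[-0.13,0.03,1.4,0,0,0],[-0.13,0.03,1.75,0,0,0],[-0.13,0.03,1.75,0,0,0]]
  ]
}}

```text
time_s: 40.0
ee_pos: [0.6086, -0.0031, 0.0429]
eef_rot: [-3.14, -0.0, 1.571]
force: [-0.5, 0.1, -0.5]
grip_width: 0.0754
grip_force: 0.0
```

Emit:
{"op": "step_arm", "data": {
  "plan": [
    [[0,0,0,0,0,0],[0,0,0,0,0,0],[0,0,0,0,0,0],[0,0,0,0,0,0],[0,0,0,0,0,0],[0,0,0,0,0,0],[0,0,0,0,0,0],[0,0,0,0,0,0]]
  ],
  "grip": 0
}}

```text
time_s: 40.67
ee_pos: [0.6093, -0.0036, 0.0444]
eef_rot: [3.14, 0.0, 1.571]
force: [-1.7, 1.1, 6.7]
grip_width: 0.0497
grip_force: 30.0
```

Emit:
{"op": "step_arm", "data": {
  "plan": [
    [[0,0,-1,0,0,0],[0,0,-2,0,0,0],[0,0,-2.8,0,0,0],[0,0,-2.8,0,0,0],[0,0,-2.8,0,0,0]]
  ]
}}

```text
time_s: 41.08
ee_pos: [0.6093, -0.0036, 0.1282]
eef_rot: [3.14, 0.0, 1.571]
force: [0.9, 0.6, -3.3]
grip_width: 0.0498
grip_force: 30.0
```

```bash
python3 - <<'E'
from h import *
go([.534,.337,.125],121)
E
```

```text
go [11.35 -2.51  0.1 ] [ 0.02  0.01 -5.17]
```

Emit:
{"op": "step_arm", "data": {
  "plan": [
    [[11.3,-2.5,0,0,0,-5.2],[11.3,-2.5,0,0,0,-5.2],[11.3,-2.5,0,0,0,-5.2],[11.3,-2.5,0,0,0,-5.2],[11.3,-2.5,0,0,0,-5.2],[11.3,-2.5,0,0,0,-5.2],[11.3,-2.5,0,0,0,-5.2],[11.3,-2.5,0,0,0,-5.2]]
  ]
}}

```text
time_s: 41.75
ee_pos: [0.5355, 0.3234, 0.1254]
eef_rot: [-3.139, -0.0, 2.115]
force: [1.6, 0.0, -2.1]
grip_width: 0.0503
grip_force: 30.0
```

Emit:
{"op": "step_arm", "data": {
  "plan": [
    [[0,0,0,0,0,0],[0,0,0,0,0,0],[0,0,0,0,0,0]]
  ]
}}

```text
time_s: 42.0
ee_pos: [0.5365, 0.3213, 0.1258]
eef_rot: [-3.139, 0.0, 2.115]
force: [0.4, -0.1, -2.7]
grip_width: 0.0499
grip_force: 30.0
```

```bash
python3 - <<'E'
from h import *
c,im=shot("wrist","w14.png")
for d in ctrl.masks_of("carton1","wrist")[:4]: print(np.round(d["at"]),round(d["confidence"],2),rect(c,d["pixels"],.051))
print(ctrl.get_obs()["grip_width"])
go([.534,.337,.03],121)
E
```

```text
[282. 249.] 0.95 [  0.553   0.293   0.115   0.083 -59.099]
[294.  66.] 0.73 [ 4.9100e-01  4.1200e-01  7.0000e-02  5.2000e-02 -5.8793e+01]
0.049609723771006156
go [0.52 0.2  3.22] [-0.01  0.    0.02]
```

Emit:
{"op": "step_arm", "data": {
  "plan": [
    [[0.5,0.2,0.8,0,0,0],[0.5,0.2,1.8,0,0,0],[0.5,0.2,2.6,0,0,0],[0.5,0.2,3.0,0,0,0],[0.5,0.2,3.2,0,0,0],[0.5,0.2,3.2,0,0,0],[0.5,0.2,3.2,0,0,0],[0.5,0.2,3.2,0,0,0]]
  ]
}}

```text
time_s: 42.77
ee_pos: [0.5353, 0.338, 0.0331]
eef_rot: [3.139, 0.0, 2.115]
force: [1.1, 0.1, -2.7]
grip_width: 0.0496
grip_force: 30.0
```

Emit:
{"op": "step_arm", "data": {
  "plan": [
    [[0,0,0.12,0,0,0],[0,0,0.22,0,0,0],[0,0,0.3,0,0,0],[0,0,0.3,0,0,0],[0,0,0.3,0,0,0]]
  ]
}}

```text
time_s: 43.18
ee_pos: [0.5347, 0.338, 0.0243]
eef_rot: [3.141, 0.0, 2.115]
force: [-6.8, -3.6, 15.2]
grip_width: 0.0498
grip_force: 30.0
```

Emit:
{"op": "step_arm", "data": {
  "plan": [
    [[0,0,0,0,0,0],[0,0,0,0,0,0],[0,0,0,0,0,0],[0,0,0,0,0,0],[0,0,0,0,0,0]]
  ],
  "grip": 0.8
}}

```text
time_s: 43.6
ee_pos: [0.5343, 0.3378, 0.0223]
eef_rot: [-3.141, -0.0, 2.115]
force: [-0.6, 1.3, 0.3]
grip_width: 0.075
grip_force: 0.0
```

Emit:
{"op": "step_arm", "data": {
  "plan": [
    [[0,0,-0.5,0,0,0],[0,0,-2,0,0,0],[0,0,-3.3,0,0,0],[0,0,-4.3,0,0,0],[0,0,-4.5,0,0,0]]
  ]
}}

```text
time_s: 44.02
ee_pos: [0.5361, 0.3388, 0.1638]
eef_rot: [3.133, 0.0, 2.115]
force: [-0.5, -0.4, 1.0]
grip_width: 0.0754
grip_force: 0.0
```

```bash
python3 - <<'E'
from h import *
go([.608,-.09,.15],90)
E
```

```text
go [-13.47  -5.36   0.42] [ 0.08 -0.02  5.2 ]
```

Emit:
{"op": "step_arm", "data": {
  "plan": [
    [[-13.47,-5.36,0,0,0,5.2],[-13.47,-5.36,0,0,0,5.2],[-13.47,-5.36,0,0,0,5.2],[-13.47,-5.36,0,0,0,5.2],[-13.47,-5.36,0,0,0,5.2],[-13.47,-5.36,0,0,0,5.2],[-13.47,-5.36,0,0,0,5.2],[-13.47,-5.36,0,0,0,5.2]]
  ]
}}

```text
time_s: 44.68
ee_pos: [0.5891, 0.007, 0.1569]
eef_rot: [-3.141, -0.0, 1.571]
force: [1.2, 0.8, 0.5]
grip_width: 0.0751
grip_force: 0.0
```

```bash
python3 - <<'E'
from h import *
go([.608,-.091,.15],90)
E
```

```text
go [-3.27  0.63  0.23] [-0.01 -0.   -0.  ]
```

Emit:
{"op": "step_arm", "data": {
  "plan": [
    [[-3.0,0.65,0,0,0,0],[-3.0,0.65,0,0,0,0],[-3.0,0.65,0,0,0,0],[-3.0,0.65,1,0,0,0],[-3.0,0.65,2,0,0,0],[-3.0,0.65,2,0,0,0]]
  ]
}}

```text
time_s: 45.18
ee_pos: [0.606, -0.0805, 0.0913]
eef_rot: [-3.133, -0.002, 1.57]
force: [-0.4, -0.2, -1.2]
grip_width: 0.0754
grip_force: 0.0
```

```bash
python3 - <<'E'
from h import *
c,im=shot("wrist")
for d in ctrl.masks_of("carton1","wrist")[:4]: print(np.round(d["at"]),round(d["confidence"],2),rect(c,d["pixels"],.071))
go([.609,-.091,.043],90)
E
```

```text
[287. 249.] 0.82 [ 6.0900e-01 -8.9000e-02  7.9000e-02  5.0000e-02  8.9764e+01]
go [-0.35  0.02  1.81] [-0.02 -0.    0.  ]
```

Emit:
{"op": "step_arm", "data": {
  "plan": [
    [[-0.32,0.02,0.8,0,0,0],[-0.32,0.02,1.4,0,0,0],[-0.32,0.02,1.78,0,0,0],[-0.32,0.02,1.78,0,0,0]]
  ]
}}

```text
time_s: 45.62
ee_pos: [0.609, -0.0901, 0.0433]
eef_rot: [-3.14, -0.0, 1.571]
force: [-0.9, -0.6, -1.1]
grip_width: 0.0754
grip_force: 0.0
```

Emit:
{"op": "step_arm", "data": {
  "plan": [
    [[0,0,0,0,0,0],[0,0,0,0,0,0],[0,0,0,0,0,0],[0,0,0,0,0,0],[0,0,0,0,0,0],[0,0,0,0,0,0],[0,0,0,0,0,0],[0,0,0,0,0,0]]
  ],
  "grip": 0
}}

```text
time_s: 46.28
ee_pos: [0.6097, -0.0906, 0.0451]
eef_rot: [3.141, 0.0, 1.571]
force: [-3.1, 0.9, 6.5]
grip_width: 0.0498
grip_force: 30.0
```

Emit:
{"op": "step_arm", "data": {
  "plan": [
    [[0,0,-1,0,0,0],[0,0,-2,0,0,0],[0,0,-2.8,0,0,0],[0,0,-2.8,0,0,0],[0,0,-2.8,0,0,0]]
  ]
}}

```text
time_s: 46.7
ee_pos: [0.6098, -0.0906, 0.1289]
eef_rot: [3.14, 0.0, 1.571]
force: [0.5, 0.4, -2.4]
grip_width: 0.05
grip_force: 30.0
```

```bash
python3 - <<'E'
from h import *
go([.579,.264,.125],121)
E
```

```text
go [11.82 -1.03  0.12] [ 0.02  0.01 -5.17]
```

Emit:
{"op": "step_arm", "data": {
  "plan": [
    [[11.8,-1.0,0,0,0,-5.2],[11.8,-1.0,0,0,0,-5.2],[11.8,-1.0,0,0,0,-5.2],[11.8,-1.0,0,0,0,-5.2],[11.8,-1.0,0,0,0,-5.2],[11.8,-1.0,0,0,0,-5.2],[11.8,-1.0,0,0,0,-5.2],[11.8,-1.0,0,0,0,-5.2]]
  ]
}}

```text
time_s: 47.37
ee_pos: [0.58, 0.2434, 0.126]
eef_rot: [-3.139, -0.001, 2.115]
force: [0.6, -0.3, -1.3]
grip_width: 0.0498
grip_force: 30.0
```

Emit:
{"op": "step_arm", "data": {
  "plan": [
    [[0,0,0,0,0,0],[0,0,0,0,0,0],[0,0,0,0,0,0]]
  ]
}}

```text
time_s: 47.62
ee_pos: [0.5808, 0.2411, 0.1264]
eef_rot: [-3.139, -0.0, 2.115]
force: [1.1, -1.9, -1.7]
grip_width: 0.0497
grip_force: 30.0
```

```bash
python3 - <<'E'
from h import *
c,im=shot("wrist","w15.png")
for d in ctrl.masks_of("carton1","wrist")[:4]: print(np.round(d["at"]),round(d["confidence"],2),rect(c,d["pixels"],.051))
print(ctrl.get_obs()["grip_width"])
go([.579,.264,.033],121)
E
```

```text
[280. 257.] 0.82 [  0.599   0.211   0.112   0.083 -58.501]
[298.  56.] 0.7 [ 5.3400e-01  3.3800e-01  7.1000e-02  5.0000e-02 -5.8793e+01]
0.049573658664327516
go [0.72 0.35 3.14] [-0.01 -0.    0.02]
```

Emit:
{"op": "step_arm", "data": {
  "plan": [
    [[0.7,0.3,0.8,0,0,0],[0.7,0.3,1.6,0,0,0],[0.7,0.3,2.4,0,0,0],[0.7,0.3,2.9,0,0,0],[0.7,0.3,3.1,0,0,0],[0.7,0.3,3.1,0,0,0],[0.7,0.3,3.1,0,0,0],[0.7,0.3,3.1,0,0,0]]
  ]
}}

```text
time_s: 48.38
ee_pos: [0.579, 0.264, 0.0365]
eef_rot: [3.14, 0.0, 2.115]
force: [0.2, 0.3, -1.9]
grip_width: 0.0497
grip_force: 30.0
```

Emit:
{"op": "step_arm", "data": {
  "plan": [
    [[0,0,0.14,0,0,0],[0,0,0.26,0,0,0],[0,0,0.34,0,0,0],[0,0,0.38,0,0,0],[0,0,0.38,0,0,0],[0,0,0.38,0,0,0]]
  ]
}}

```text
time_s: 48.88
ee_pos: [0.5782, 0.2642, 0.025]
eef_rot: [3.141, 0.0, 2.115]
force: [-7.0, -3.3, 12.7]
grip_width: 0.05
grip_force: 30.0
```

Emit:
{"op": "step_arm", "data": {
  "plan": [
    [[0,0,0,0,0,0],[0,0,0,0,0,0],[0,0,0,0,0,0],[0,0,0,0,0,0],[0,0,0,0,0,0]]
  ],
  "grip": 0.8
}}

```text
time_s: 49.3
ee_pos: [0.5781, 0.2642, 0.0235]
eef_rot: [-3.142, -0.0, 2.115]
force: [-0.1, -0.4, -1.0]
grip_width: 0.075
grip_force: 0.0
```

Emit:
{"op": "step_arm", "data": {
  "plan": [
    [[0,0,-0.5,0,0,0],[0,0,-2,0,0,0],[0,0,-3.3,0,0,0],[0,0,-4.6,0,0,0],[0,0,-6,0,0,0],[0,0,-6,0,0,0]]
  ]
}}

```text
time_s: 49.8
ee_pos: [0.5804, 0.2651, 0.2128]
eef_rot: [3.129, 0.002, 2.115]
force: [-0.4, 0.8, 0.9]
grip_width: 0.0754
grip_force: 0.0
```

```bash
python3 - <<'E'
from h import *
go([.40,-.1,.26],60)
E
```

```text
go [ -7.3  -11.43  -1.7 ] [ 0.12 -0.04 10.2 ]
```

Emit:
{"op": "step_arm", "data": {
  "plan": [
    [[-7.3,-11.4,-1.5,0,0,10.2],[-7.3,-11.4,-1.5,0,0,10.2],[-7.3,-11.4,-1.5,0,0,10.2],[-7.3,-11.4,-1.5,0,0,10.2],[-7.3,-11.4,-1.5,0,0,10.2],[-7.3,-11.4,-1.5,0,0,10.2],[-7.3,-11.4,-1.5,0,0,10.2],[-7.3,-11.4,-1.5,0,0,10.2]]
  ]
}}

```text
time_s: 50.47
ee_pos: [0.4307, -0.0344, 0.2405]
eef_rot: [3.141, -0.0, 1.109]
force: [0.8, -0.4, 0.7]
grip_width: 0.0753
grip_force: 0.0
```

```bash
python3 - <<'E'
from h import *
go([.38,-.29,.26],0)
E
```

```text
go [-8.38  2.28 -0.65] [ 0.   -0.   10.59]
```

Emit:
{"op": "step_arm", "data": {
  "plan": [
    [[-8.4,2.3,0,0,0,10.6],[-8.4,2.3,0,0,0,10.6],[-8.4,2.3,0,0,0,10.6],[-8.4,2.3,0,0,0,10.6],[-8.4,2.3,0,0,0,10.6],[-8.4,2.3,0,0,0,10.6],[-8.4,2.3,0,0,0,10.6],[-8.4,2.3,0,0,0,10.6]]
  ]
}}

```text
time_s: 51.13
ee_pos: [0.3821, -0.2925, 0.2398]
eef_rot: [-3.141, 0.001, 0.105]
force: [0.0, 0.7, -0.0]
grip_width: 0.075
grip_force: 0.0
```

```bash
python3 - <<'E'
from h import *
c,im=shot("wrist","w16.png")
for q,z in [("scanner",.008),("nose",.029),("pad",0)]:
    for d in ctrl.place_of(q,"wrist")[:1]: print(q,d["at"],round(d["confidence"],2),ray(c,d["at"],z))
for q,z in [("scanner",.046),("pad",.008)]:
    for d in ctrl.masks_of(q,"wrist")[:1]: print(q,rect(c,d["pixels"],z))
cartons("top"); ct,it=shot("top")
a=cv2.resize(im[:,:,::-1],(400,300)); b=cv2.resize(it[90:330,90:410,::-1],(400,300))
cv2.imwrite("pics/fin.png",np.hstack([a,b]))
print(ctrl.get_obs()["ee_pos"])
E
```

```text
scanner [300.1, 174.8] 0.73 [ 0.39169143 -0.31584128  0.008     ]
nose [344.9, 102.3] 0.83 [ 0.4753105  -0.35169455  0.029     ]
pad [306.0, 173.3] 0.92 [ 0.39296952 -0.32308886  0.        ]
scanner [  0.395  -0.316   0.174   0.059 -22.734]
pad [  0.395  -0.317   0.201   0.081 -24.364]
[150. 195.] conf 0.93 hue 16.0 area 497 [  0.532   0.335   0.074   0.063 -57.438]
[300. 264.] conf 0.77 hue 64.0 area 400 [ 0.336 -0.116  0.069  0.049 44.969]
[189. 289.] conf 0.76 hue 65.0 area 427 [ 0.265  0.214  0.071  0.051 41.496]
[124. 212.] conf 0.61 hue 16.0 area 496 [  0.489   0.406   0.075   0.063 -57.4  ]
[177. 183.] conf 0.6 hue 16.0 area 469 [  0.576   0.259   0.071   0.062 -61.734]
[ 0.38325629 -0.28938732  0.24045618]
```

View pics/fin.png

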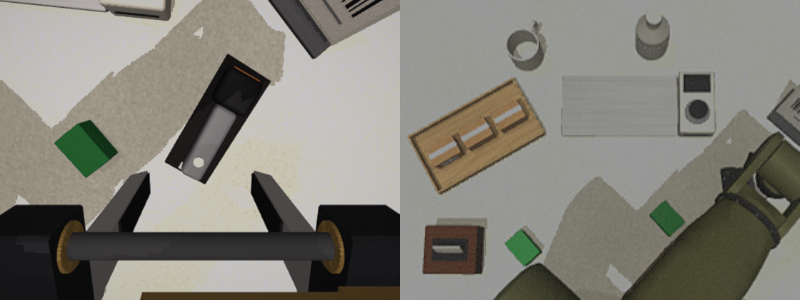

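The scanner lies centred on its pad (left half, about (217,120)). All three brown cartons lie side by side in the tray (right half, around (445,150), (478,130) and (512,115)), and the bystanders are where they started.

```bash
python3 -c "
from station import ctrl
print(ctrl.hand_in())"
```

```text
the job is handed in; nothing more can be done
None
```

The job is handed in: I scanned the note and returned the scanner to its pad, weighed the three brown cartons with the halfway and full presses, and moved all three into the tray; the hand-in call gave no verdict, but the final pictures showed everything in place.

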